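# Make up two bush-reaming job trays

### The job

Make up the two grey job trays from the parts on the bench: the large tray gets the long reamer, the flanged bush and the black domed dust cap; the small tray gets the short reamer and the tall plain bush. Press each reamer down sideways until it snaps home in its tray's pair of spring clips, and stand each other part upright (cap dome up, flange down), one to an empty compartment on the floor of its tray. The short wide bush is not wanted: leave it where it is.

Things in the scene. Friction and masses are not known exactly. Their poses are not given: they have to be found in the camera images.
- tray_large: Large grey tray, fixed, 160 (x) x 230 (y) mm; floor 4 thick, rim 14 high. Origin: centre of underside. Two spring clips at x -42, y -71 and +71, lips 52 high, mouth 27 wide: pressed with 5 to 15 N (more off-centre) a 12 mm shank snaps in, lying along y, axis at x -42, 32 above underside. Ribs 12 high at x -4 and y 0 part off two empty compartments 78 (x) x 109 (y), centres x 37, y -56.5 and +56.5.
- tray_small: Small grey tray, fixed, 160 (x) x 170 (y) mm, heights, rib at x -4 and clips as in the large one. Origin: centre of underside. Clips at x -42, y -52 and +52, seated axis 32 above underside. A rib at y 12 leaves an empty compartment 78 (x) x 91 (y), centre x 37, y -35.5; the other, at y 55, holds a fixed white carton 60 x 42, top 22 above underside.
- reamer_long: Long steel adjustable reamer, 190 mm, 0.3 kg, lying on the bench. Origin: on its axis at mid-length (centre of mass); x along it, either way round will do. Grip the bladed middle, 70 long, 20 diameter; then at each side a hexagon nut 12 long, 24 across flats, on which it lies (axis 12 above the bench), and a plain 12 mm shank for the clips.
- reamer_short: Short steel adjustable reamer, 144 mm, 0.16 kg, lying on the bench. Origin: on its axis at mid-length (centre of mass); x along it, either way round will do. Grip the bladed middle, 50 long, 16 diameter; then at each side a hexagon nut 10 long, 20 across flats, on which it lies (axis 10 above the bench), and a plain 12 mm shank for the clips.
- bush_flanged: Bronze flanged bush (sleeve with a collar at its foot), standing on the flange: sleeve 38 mm outside, 28 mm bore, 50 mm high in all; flange 52 mm in diameter, 6 mm thick. About 0.25 kg. Origin: centre of its underside; z up.
- dust_cap: Black domed hub dust cap, standing dome up, closed on top: skirt 50 mm in diameter and straight from 6 to 32 mm height, rim bead 54 mm in diameter and 4 mm high at the foot, 43 mm high in all. About 0.09 kg. Origin: centre of its underside; z up.
- bush_tall: Bronze plain bush, tall and slim, standing on end: 36 mm outside, 26 mm bore, 58 mm high, about 0.24 kg. Origin: centre of its underside; z up.
- bush_wide: Bronze plain bush, short and wide, standing on end: 58 mm outside, 46 mm bore, 26 mm high. Not wanted in either kit. Origin: centre of its underside; z up.
There are look-alikes about, which are no part of the job. There is more than one size of the dust_cap; the job needs the larger. What is shaped like the bush_tall but purple is not meant.

How it is judged:
By the outcome, as a careful person would: the job done as asked, in the order asked, and still so for the second after the job is handed in, with the robot touching nothing.
It also fails if it takes over 128 s, if anything falls off the work surface, if the arm or the gripper's body presses on something with over 40 N, if the wrist force passes 120 N, or if a joint passes its speed limit or range.

### The arm

A 7-joint arm with a two-finger parallel gripper is mounted at the origin on the work surface. World frame = base frame: x ahead of the robot, y to its left, z up, the work surface at z = 0. Lengths are in m, angles in rad, forces in N, time in s.
With the tool pointing down it reaches from about 0.35 to 0.9 m from the base axis. Payload 19.9 kg.
Tool frame: the origin (TCP) lies at the very end of the fingers, on their centre line; the grasp point (between the pads) lies 19 mm behind it; x points along the fingers, y is the direction in which the jaws open and shut, and the axes are right-handed (so a half turn about x gives the same grasp; the last joint's range is limited). The gripper opens to 85 mm and grips with 20 to 120 N. Pads are 22 mm wide; open, the fingers measure 114 mm over their backs; the gripper's body (76 mm by 85 mm) begins 54 mm behind the grasp point. The pads swing forward as they close: fully open they stand 13 mm farther back than shut.
Start: joints at [-1.171, 0.417, -0.01, 1.614, 0.005, 1.111, -0.053], TCP at [0.267, 0.565, 0.231] pointing down, gripper open.
Joint ranges: [-2.81, 2.81], [-0.39, 2.02], [-1.27, 1.25], [0.06, 2.57], [-1.19, 4.33], [0.19, 2], [-2.82, 2.82]. Speed limits (rad/s): [1.89, 1.89, 2.39, 2.39, 3.01, 3.01, 3.01].

### API

Orientations are given as a unit quaternion [x, y, z, w].
In Python, from rig import arm gives the robot as it stands. The module is installed in compiled form; this text tells all that it offers.
- The arm moves only by the tool arm_command, never from a script. Its argument "increments" is one flat list of numbers, 4 for each row, row after row: the shift along the tool's x, y, z in mm, then the turn about the tool's x in degrees. In form: [tx, ty, tz, spin, tx, ty, tz, spin, ...]. A call has 1 to 10 rows; each row is the pose to reach, as a shift and turn from the pose commanded when the call began, along the tool's axes at that moment; what a row does not reach only later rows make up. A row lasts 1/10 s, in which the tool goes at most 50 mm and 8.59 degrees, less where a joint would pass 70% of its speed; a pose out of reach is approached as far as the arm can. A call with a gripper value outside its range is refused whole. "grip" is the opening, from 0 (shut) to 1 (fully open), set as the call begins (left out, the last holds). The fingers move at their own pace and stop on an object; "squeeze" is the grip in N (left out, the last holds). Time passes only in rows, so rows that repeat a pose let the fingers close. It gives the time, the measured TCP pose, the force and the opening at its end, in the units of the state.
- arm.sense(): the state, without advancing time (a new reading comes with each control period).
- arm.read_camera(name): name is "side" or "top" or "wrist"; returns a dict with "img" (480x640x3 uint8, red, green, blue), "intrinsics" (3x3 intrinsics, pixels), "world_from_camera" (4x4, takes a point from camera to world coordinates). Camera axes: x right, y down, z forward; pixel columns grow to the right and rows downward; lengths in m; the calibration is good to about 2 mm. The wrist camera is an equidistant fisheye: a pixel r from the principal point sees the ray r / f radians off the axis. A picture is of the moment at which its call begins. There is no depth.
- arm.finish_job(): hands the job in, once; it reports no verdict.
Trained networks look in the newest picture that a camera, given by its name, has taken for a name from the list of things; names that differ only in an ending like _2 or _b are one class to them, and where a whole thing is asked for, a point or a joint stands for the part that bears it (a point fixed in the world has none). Each returns a list of dicts, best first, with "conf" (0 to 1); they miss things now and then, are a little off and sometimes report something else, mostly with a low value. They report only what shows in the picture. A call takes as long as a camera call. They do not tell look-alikes from the thing itself.
- arm.outline_of(name, camera): "pixels" (480x640 bool, what is visible of it) and "at" ([column, row] in pixels, amid what is visible of it).
- arm.place_of(name, camera): "at" ([column, row] in pixels: a listed point, or the origin of a listed thing).
The state is a dict: "clock": time; "qpos": joint angles; "qvel": joint speeds; "joint_torque": joint torques, N m; "position": TCP position; "orientation": TCP orientation; "force": force on the tool from outside, world axes, zero at the start; "moment": the same for the moment, N m; "gripper_width": finger opening in m.
Only numpy, scipy, OpenCV 4.12 (cv2) and the standard library are available. Lean on these libraries where they do the work, as an engineer would, in place of code of your own. Each camera call takes 0.05 s, during which the arm holds its last target.

## Working session

There is one attempt and no reset: what is moved stays moved. The work goes in short steps, Python scripts to look and compute and a tool call to move; the robot and the scene stay as the last step left them, time stands still between calls to the robot, and variables do not carry over. Pictures are saved under pics/ and viewed, and the job is handed in when it is done.

Besides the shell and the picture viewer there is one more tool, called after "Call:" by a JSON object that holds its "name" and its "arguments". arm_command: Moves the arm, as the interface text tells. Its arguments: {"type":"object","properties":{"increments":{"type":"array"},"grip":{"type":"number"},"squeeze":{"type":"number"}},"required":["increments"]}

```bash
mkdir -p pics; ls; python3 - <<'E'
from rig import arm
import cv2,numpy as np
s=arm.sense(); print({k:np.round(v,3).tolist() for k,v in s.items()})
for c in ["side","top","wrist"]:
    r=arm.read_camera(c); cv2.imwrite(f"pics/{c}0.png",r["img"][:,:,::-1]); print(c,np.round(r["intrinsics"],1).tolist(),np.round(r["world_from_camera"],3).tolist())
    
E
```

```text
pics
{'clock': 0.0, 'qpos': [-1.171, 0.418, -0.01, 1.614, 0.005, 1.111, -0.053], 'qvel': [-0.001, -0.0, 0.0, -0.001, -0.001, 0.0, -0.002], 'joint_torque': [0.003, -86.443, 0.68, -43.491, 0.019, 0.007, 0.0], 'position': [0.267, 0.565, 0.231], 'orientation': [0.154, 0.69, -0.155, 0.69], 'force': [0.299, -0.6, 0.097], 'moment': [0.037, 0.048, 0.014], 'gripper_width': 0.085}
side [[545.8, 0.0, 324.2], [0.0, 545.8, 237.5], [0.0, 0.0, 1.0]] [[0.794, -0.46, 0.397, 0.086], [-0.608, -0.582, 0.54, -0.598], [-0.017, -0.67, -0.742, 0.843], [0.0, 0.0, 0.0, 1.0]]
top [[464.9, 0.0, 313.3], [0.0, 464.9, 235.0], [0.0, 0.0, 1.0]] [[-0.017, -0.997, 0.075, 0.447], [-1.0, 0.018, 0.018, 0.001], [-0.019, -0.074, -0.997, 0.983], [0.0, 0.0, 0.0, 1.0]]
wrist [[371.6, 0.0, 316.5], [0.0, 371.6, 245.0], [0.0, 0.0, 1.0]] [[0.427, 0.873, 0.236, 0.208], [0.904, -0.412, -0.113, 0.594], [-0.001, 0.262, -0.965, 0.374], [0.0, 0.0, 0.0, 1.0]]
```

View pics/top0.png

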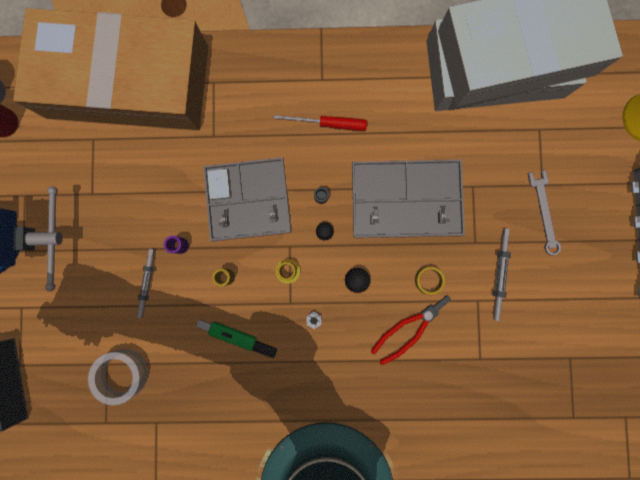

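View pics/side0.png

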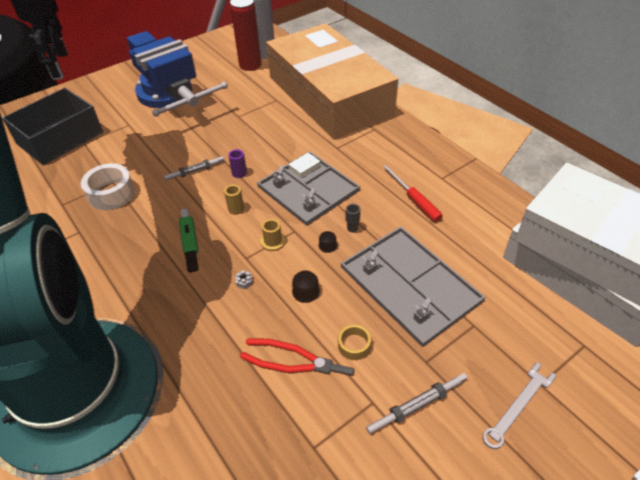

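View pics/wrist0.png

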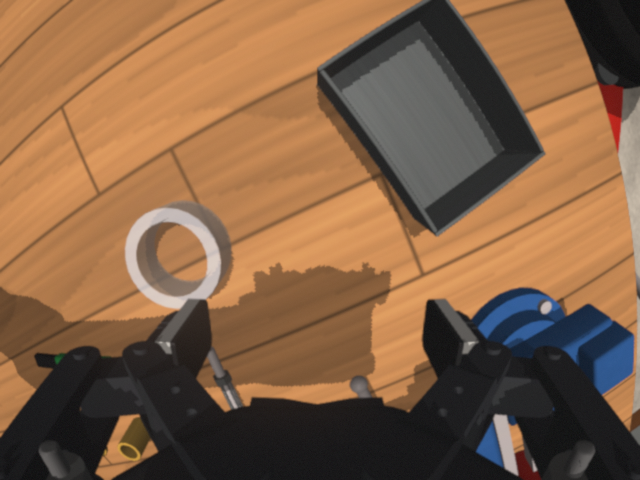

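```bash
cat > h.py <<'E'
from rig import arm
import cv2,numpy as np
from scipy.spatial.transform import Rotation as R
def pix2world(r,uv,z):
    K=r["intrinsics"];T=r["world_from_camera"]
    d=T[:3,:3]@np.linalg.solve(K,[uv[0],uv[1],1.]);o=T[:3,3]
    return o+d*(z-o[2])/d[2]
def project(r,P):
    K=r["intrinsics"];T=np.linalg.inv(r["world_from_camera"])
    c=np.atleast_2d(P)@T[:3,:3].T+T[:3,3]; u=c@K.T
    return u[:,:2]/u[:,2:]
def go(target,yaw=None):
    """shift in tool axes mm for target TCP position"""
    s=arm.sense();Rm=R.from_quat(s["orientation"]).as_matrix()
    d=Rm.T@(np.array(target)-s["position"])*1000
    return np.round(d,1)
E
python3 - <<'E'
from h import *
Z=dict(tray_large=0,tray_small=0,reamer_long=.012,reamer_short=.010,bush_flanged=0,dust_cap=0,bush_tall=0,bush_wide=0)
s=arm.sense();print(np.round(R.from_quat(s["orientation"]).as_matrix(),4).tolist())
C={c:arm.read_camera(c) for c in("top","side")}
for n,z in Z.items():
    for c in C:
        for d in arm.place_of(n,c)[:4]:
            if d["conf"]>.2: print(n,c,np.round(d["at"],1),round(d["conf"],2),np.round(pix2world(C[c],d["at"],z)[:2],4))
print(arm.sense()["clock"])
E
```

```text
[[-0.0003, 0.4275, 0.904], [-0.0008, 0.904, -0.4275], [-1.0, -0.0009, 0.0001]]
tray_large top [407.9 198.4] 0.68 [ 0.5956 -0.1834]
tray_large side [411.7 283.8] 0.58 [ 0.5967 -0.1846]
tray_small top [250.7 199.6] 0.97 [0.5996 0.1516]
tray_small side [310.3 189.3] 0.58 [0.6021 0.1516]
reamer_long top [501. 274.] 0.57 [ 0.4325 -0.3678]
reamer_long side [419.2 405.7] 0.66 [ 0.43   -0.3756]
reamer_short top [144.4 281.2] 0.8 [0.4297 0.3748]
reamer_short side [195.2 168.3] 0.96 [0.4279 0.368 ]
bush_flanged top [286.6 272.1] 0.86 [0.4437 0.0766]
bush_flanged side [268.7 241.4] 0.72 [0.4406 0.078 ]
dust_cap top [325.5 230.4] 0.77 [ 0.5305 -0.0071]
dust_cap top [356.8 278.7] 0.61 [ 0.4274 -0.071 ]
dust_cap side [306.2 292.1] 0.59 [ 0.4251 -0.0749]
bush_tall top [179.5 246.7] 0.9 [0.5015 0.3042]
bush_tall top [224.5 280. ] 0.53 [0.4293 0.2082]
bush_tall side [236.6 210.7] 0.89 [0.4351 0.1968]
bush_tall side [240.9 170.8] 0.89 [0.5122 0.3043]
bush_wide top [432.4 277.6] 0.6 [ 0.4271 -0.2292]
bush_wide side [352.9 349.1] 0.77 [ 0.4166 -0.2255]
1.05
```

```bash
cat > fit.py <<'E'
from h import *
from scipy.optimize import minimize
def ring(r,z,n=32):
    a=np.linspace(0,2*np.pi,n,endpoint=False);return np.c_[r*np.cos(a),r*np.sin(a),0*a+z]
def cyl(r,a,b): # along x
    t=ring(r,0)[:,:2]; return np.vstack([np.c_[0*t[:,:1]+a,t],np.c_[0*t[:,:1]+b,t]])
def st(r,a,b): return np.vstack([ring(r,a),ring(r,b)])
def box(x,y,z): return np.array([[i,j,k] for i in(-x,x) for j in(-y,y) for k in(0,z)])
M=dict(tray_large=[box(.08,.115,.014)],tray_small=[box(.08,.085,.014)],
 reamer_long=[cyl(.006,-.095,.095),cyl(.010,-.035,.035),cyl(.0125,.035,.047),cyl(.0125,-.047,-.035)],
 reamer_short=[cyl(.006,-.072,.072),cyl(.008,-.025,.025),cyl(.0105,.025,.035),cyl(.0105,-.035,-.025)],
 bush_flanged=[st(.026,0,.006),st(.019,0,.05)],bush_tall=[st(.018,0,.058)],bush_wide=[st(.029,0,.026)],
 dust_cap=[st(.027,0,.004),st(.025,0,.032),np.vstack([ring(.025,.032),ring(.02,.038),ring(.011,.042),ring(.003,.043)])])
Z=dict(reamer_long=.012,reamer_short=.010)
def render(r,n,p,S=4):
    m=np.zeros((480*S,640*S),np.uint8);c,s=np.cos(p[2]),np.sin(p[2])
    for part in M[n]:
        P=part@np.array([[c,s,0],[-s,c,0],[0,0,1]])+[p[0],p[1],p[3] if len(p)>3 else Z.get(n,0)]
        u=(project(r,P)+.5)*S-.5
        cv2.fillConvexPoly(m,cv2.convexHull(np.round(u).astype(np.int32)),255)
    return cv2.resize(m,(640,480),interpolation=cv2.INTER_AREA)/255.
def cost(p,n,masks):
    t=0
    for r,m in masks:
        if m is None: continue
        w=render(r,n,p); t+=1-np.minimum(w,m).sum()/np.maximum(w,m).sum()
    return t
def fit(n,p0,masks,yaw):
    k=3 if yaw else 2
    f=lambda q:cost(list(q)+list(p0[k:]),n,masks)
    sim=np.array([p0[:k]]+[list(np.array(p0[:k])+np.eye(3)[i][:k]*(.006 if i<2 else .05)) for i in range(k)])
    o=minimize(f,p0[:k],method="Nelder-Mead",options=dict(initial_simplex=sim,xatol=1e-4,fatol=1e-4,maxfev=150))
    return o.x,o.fun
def near(n,c,r,uv):
    L=[d for d in arm.outline_of(n,c) if d["conf"]>.2]
    if not L: return None
    d=min(L,key=lambda d:np.hypot(*(np.array(d["at"])-uv)))
    return d["pixels"].astype(float) if np.hypot(*(np.array(d["at"])-uv))<25 else None
E
python3 - <<'E'
from fit import *
import json
P=dict(tray_large=[.596,-.184,0],tray_small=[.601,.1516,.05],reamer_long=[.431,-.372,-.1],reamer_short=[.429,.372,-.15],bush_flanged=[.442,.077,0],dust_cap=[.426,-.073,0],bush_tall=[.432,.203,0],bush_wide=[.422,-.227,0])
C={c:arm.read_camera(c) for c in("top","side")}
out={}
vis={c:C[c]["img"][:,:,::-1].copy() for c in C}
for n,p in P.items():
    ms=[]
    for c in C:
        uv=project(C[c],[p[0],p[1],.015])[0]; ms.append((C[c],near(n,c,C[c],uv)))
    yaw=n[0] in"tr"
    res={}
    for tag,mm in(("top",ms[:1]),("side",ms[1:]),("both",ms)):
        if all(m[1] is None for m in mm): print(n,tag,"none");continue
        x,f=fit(n,p,mm,yaw);res[tag]=x;print(n,tag,np.round(x,4),round(f,3))
    out[n]=list(map(float,res["both"]))
    for c in C:
        w=(render(C[c],n,list(res["both"])+([] if yaw else [0]))>.5).astype(np.uint8)
        cs,_=cv2.findContours(w,0,1);cv2.drawContours(vis[c],cs,-1,(255,0,255),1)
json.dump(out,open("poses.json","w"))
for c in C: cv2.imwrite(f"pics/fit_{c}.png",vis[c])
i=C["top"]["img"][:,:,::-1]
a=cv2.resize(i[205:315,150:390],None,fx=3.3,fy=3.3,interpolation=2);cv2.imwrite("pics/crop_top.png",a)
a=cv2.resize(vis["side"][140:440,155:475],None,fx=2,fy=2,interpolation=2);cv2.imwrite("pics/fit_sidec.png",a)
a=cv2.resize(vis["top"][150:330,125:525],None,fx=2,fy=2,interpolation=2);cv2.imwrite("pics/fit_topc.png",a)
E
```

```text
tray_large top [ 0.5938 -0.1806  0.0028] 0.014
tray_large side [ 0.5952 -0.1816 -0.0026] 0.013
tray_large both [ 0.5945 -0.1812 -0.0025] 0.033
tray_small top [0.5992 0.1585 0.0991] 0.023
tray_small side [0.6003 0.1571 0.1007] 0.023
tray_small both [0.5996 0.1578 0.1004] 0.051
reamer_long top [ 0.4322 -0.3685 -0.1561] 0.13
reamer_long side [ 0.4328 -0.3701 -0.1542] 0.118
reamer_long both [ 0.4329 -0.3693 -0.1589] 0.284
reamer_short top [ 0.4263  0.3725 -0.1667] 0.147
reamer_short side [ 0.4277  0.3705 -0.168 ] 0.132
reamer_short both [ 0.4279  0.3712 -0.1691] 0.315
bush_flanged top [0.446  0.0739] 0.27
bush_flanged side [0.4476 0.0728] 0.046
bush_flanged both [0.4468 0.0732] 0.344
dust_cap top [ 0.4242 -0.0711] 0.073
dust_cap side [ 0.4262 -0.0722] 0.092
dust_cap both [ 0.425  -0.0714] 0.173
bush_tall top [0.4353 0.2032] 0.268
bush_tall side [0.4384 0.2038] 0.078
bush_tall both [0.4367 0.2032] 0.388
bush_wide top [ 0.4202 -0.2204] 0.655
bush_wide side [ 0.4228 -0.2212] 0.367
bush_wide both [ 0.422  -0.2211] 1.027
```

View pics/fit_topc.png

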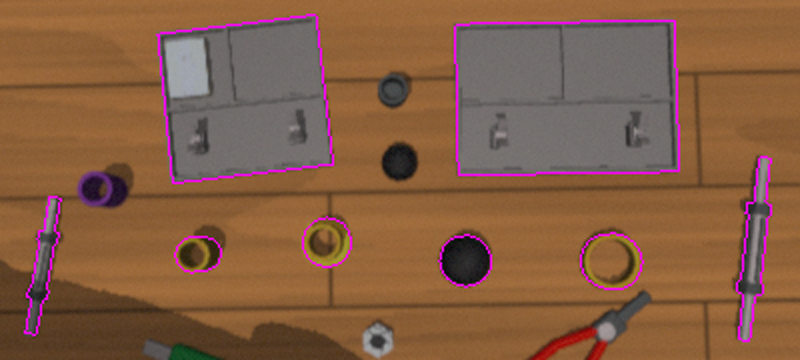

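View pics/fit_sidec.png

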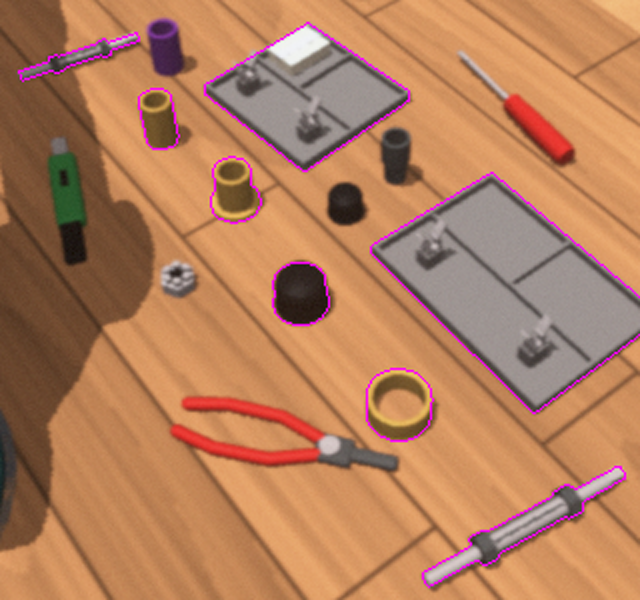

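View pics/crop_top.png

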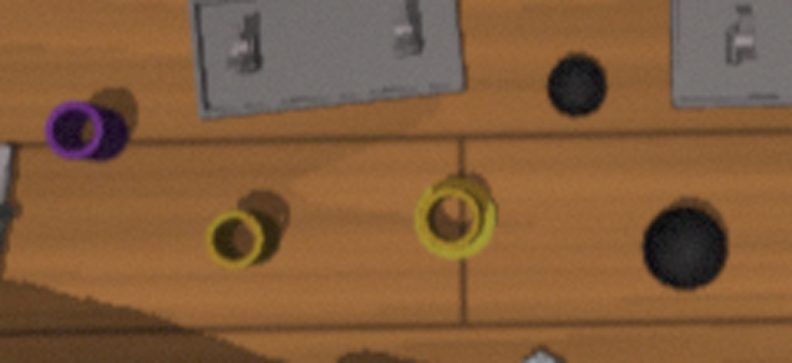

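The magenta fits sit on their outlines in both views.
- **Dust caps:** at top (325,231) and (358,280). The one at (358,280) fits the 54 mm bead outline, so it is the larger and the one meant. The other is clearly smaller.
- **Tall bushes:** at (175,244), purple, and (222,277), bronze. The bronze one is meant.

The crop confirms both choices. I'll start with the long reamer.

```bash
cat > to.py <<'E'
import sys
from h import *
# args: x y z yawdeg (jaw axis, mod 180 not applied unless 'm'); prints tool shift mm + spin deg
x,y,z,yaw=map(float,sys.argv[1:5])
s=arm.sense();Rm=R.from_quat(s["orientation"]).as_matrix()
cy=np.degrees(np.arctan2(Rm[1,1],Rm[0,1]));dy=(yaw-cy+180)%360-180
print("pos",np.round(s["position"],4),"yaw",round(cy,2),"F",np.round(s["force"],1),"w",round(s["gripper_width"],4),"t",s["clock"],"q",np.round(s["qpos"],2))
print("shift",np.round(Rm.T@(np.array([x,y,z])-s["position"])*1000,1),"spin",round(-dy,2))
E
python3 to.py .45 .1 .23 80.9; python3 to.py .433 -.369 .1 80.9
```

```text
pos [0.2672 0.565  0.2313] yaw 64.69 F [-0.5  0.1 -1.1] w 0.0856 t 1.95 q [-1.17  0.42 -0.01  1.61  0.    1.11 -0.05]
shift [   1.3 -342.2  364. ] spin -16.21
pos [0.2672 0.565  0.2313] yaw 64.69 F [-0.5  0.1 -1.1] w 0.0856 t 1.95 q [-1.17  0.42 -0.01  1.61  0.    1.11 -0.05]
shift [ 131.4 -773.4  549.2] spin -16.21
```

Call:
{"name": "arm_command", "arguments": {"increments": [0, -342, 364, -8, 0, -342, 364, -16, 0, -342, 364, -16, 0, -342, 364, -16, 0, -342, 364, -16, 0, -342, 364, -16, 0, -342, 364, -16, 0, -342, 364, -16, 0, -500, 430, -16, 0, -600, 470, -16], "grip": 0.7}}

```text
clock: 2.95
position: [0.4218, 0.0911, 0.2315]
orientation: [0.058, 0.705, -0.057, 0.705]
force: [1.4, -0.3, -0.1]
gripper_width: 0.0599
```

```bash
python3 to.py .433 -.369 .08 80.9
```

```text
pos [0.4218 0.0911 0.2315] yaw 80.67 F [ 1.4 -0.3 -0.1] w 0.0599 t 2.95 q [-0.52  0.06  0.25  2.07 -0.02  1.01  1.14]
shift [ 151.4 -452.2   85.5] spin -0.23
```

Call:
{"name": "arm_command", "arguments": {"increments": [0, -452, 86, 0, 0, -452, 86, 0, 0, -452, 86, 0, 0, -452, 86, 0, 0, -452, 86, 0, 0, -452, 86, 0, 50, -452, 86, 0, 100, -452, 86, 0, 151, -452, 86, 0, 151, -452, 86, 0], "grip": 0.55}}

```text
clock: 3.95
position: [0.4329, -0.3524, 0.1024]
orientation: [0.057, 0.704, -0.058, 0.705]
force: [2.5, 1.1, 0.4]
gripper_width: 0.0467
```

Call:
{"name": "arm_command", "arguments": {"increments": [0, 0, 0, 0, 0, 0, 0, 0, 0, 0, 0, 0]}}

```text
clock: 4.25
position: [0.4337, -0.3504, 0.105]
orientation: [0.057, 0.704, -0.057, 0.705]
force: [1.1, -0.3, 0.9]
gripper_width: 0.0471
```

```bash
python3 to.py .433 -.369 .004 80.9; python3 - <<'E'
from h import *
for c in("side","wrist"):
    r=arm.read_camera(c); i=r["img"][:,:,::-1]
    if c=="side": i=cv2.resize(i[250:480,300:560],None,fx=2.5,fy=2.5)
    cv2.imwrite(f"pics/{c}1.png",i)
E
```

```text
pos [ 0.4337 -0.3504  0.105 ] yaw 80.73 F [ 1.1 -0.3  0.9] w 0.0471 t 4.25 q [ 0.21  0.51  0.53  1.9  -0.34  0.82  2.33]
shift [101.  -18.4   2.1] spin -0.17
```

View pics/side1.png

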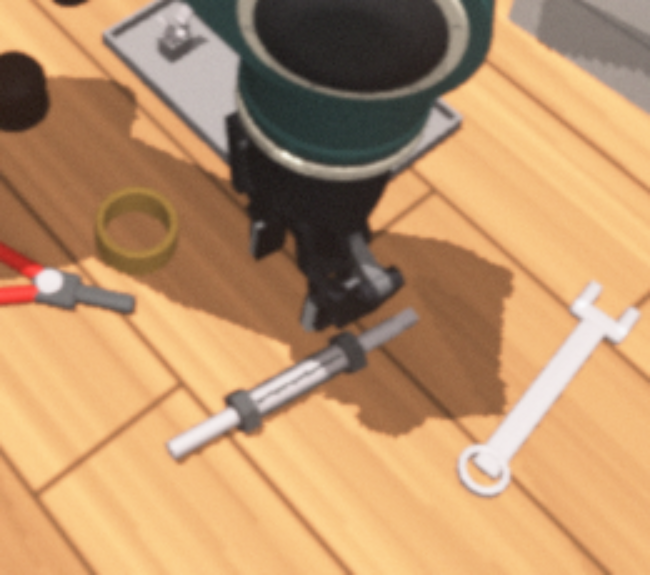

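View pics/wrist1.png

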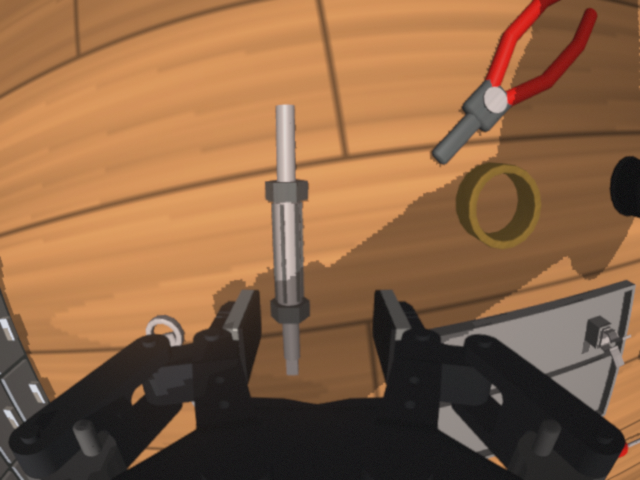

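Call:
{"name": "arm_command", "arguments": {"increments": [0, -18, 2, 0, 30, -18, 2, 0, 60, -18, 2, 0, 75, -18, 2, 0, 90, -18, 2, 0, 97, -18, 2, 0, 100, -18, 2, 0, 100, -18, 2, 0]}}

```text
clock: 5.15
position: [0.4322, -0.3691, 0.0041]
orientation: [0.057, 0.705, -0.058, 0.705]
force: [0.4, 0.8, -0.0]
gripper_width: 0.0472
```

```bash
python3 to.py .433 -.369 .004 80.9; python3 - <<'E'
from h import *
r=arm.read_camera("wrist"); cv2.imwrite(f"pics/wrist2.png",r["img"][:,:,::-1])
E
```

```text
pos [ 0.4322 -0.3691  0.0041] yaw 80.69 F [ 0.4  0.8 -0. ] w 0.0472 t 5.15 q [ 0.31  0.68  0.44  1.91 -0.45  0.66  2.44]
shift [0.1 0.2 0.8] spin -0.21
```

View pics/wrist2.png

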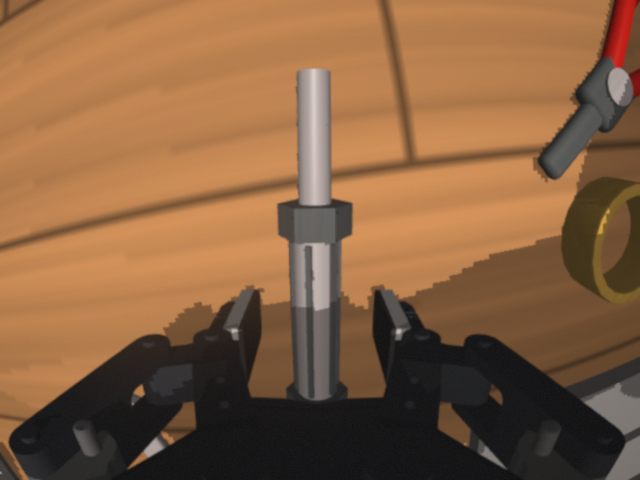

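The reamer lies centred between the pads, with the bladed middle at (315,330). Closing now.

Call:
{"name": "arm_command", "arguments": {"increments": [0, 0, 0, 0, 0, 0, 0, 0, 0, 0, 0, 0, 0, 0, 0, 0, 0, 0, 0, 0, 0, 0, 0, 0], "grip": 0, "squeeze": 100}}

```text
clock: 5.8
position: [0.4323, -0.3692, 0.0047]
orientation: [0.057, 0.704, -0.057, 0.705]
force: [-3.2, 2.4, 13.0]
gripper_width: 0.0168
```

Call:
{"name": "arm_command", "arguments": {"increments": [-10, 0, 0, 0, -40, 0, 0, 0, -80, 0, 0, 0, -116, 0, 0, 0, -116, 0, 0, 0]}}

```text
clock: 6.3
position: [0.4335, -0.3705, 0.1246]
orientation: [0.056, 0.703, -0.059, 0.707]
force: [0.0, 0.5, -3.5]
gripper_width: 0.0162
```

```bash
python3 - <<'E'
import json,numpy as np
P=json.load(open("poses.json"))
def W(t,x,y):
    a=P[t];c,s=np.cos(a[2]),np.sin(a[2]);return np.round([a[0]+c*x-s*y,a[1]+s*x+c*y],4),np.degrees(a[2])
print(W("tray_large",-.042,0),W("tray_large",.037,-.0565),W("tray_large",.037,.0565),W("tray_small",-.042,0),W("tray_small",.037,-.0355))
E
python3 to.py .5525 -.181 .12 0
python3 - <<'E'
from h import *
r=arm.read_camera("wrist"); cv2.imwrite(f"pics/wrist3.png",r["img"][:,:,::-1])
E
```

```text
(array([ 0.5525, -0.1811]), np.float64(-0.14275619294240766)) (array([ 0.6314, -0.2378]), np.float64(-0.14275619294240766)) (array([ 0.6317, -0.1248]), np.float64(-0.14275619294240766)) (array([0.5578, 0.1536]), np.float64(5.755237681633449)) (array([0.64  , 0.1262]), np.float64(5.755237681633449))
pos [ 0.4335 -0.3705  0.1246] yaw 80.67 F [ 0.   0.5 -3.5] w 0.0162 t 6.3 q [ 0.22  0.5   0.55  1.87 -0.34  0.87  2.35]
shift [  4.6 206.3  86.7] spin 80.67
```

View pics/wrist3.png

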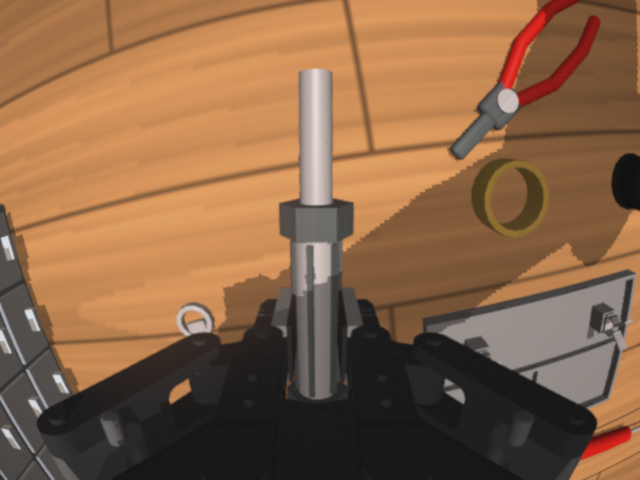

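Call:
{"name": "arm_command", "arguments": {"increments": [0, 0, 0, 8, 0, 30, 12, 16, 0, 60, 25, 24, 0, 90, 38, 32, 0, 120, 50, 40, 0, 150, 62, 48, 0, 180, 75, 56, 0, 206, 87, 64, 0, 206, 87, 72, 0, 206, 87, 80]}}

```text
clock: 7.35
position: [0.551, -0.1785, 0.1186]
orientation: [0.498, 0.502, -0.498, 0.502]
force: [-0.4, -0.4, -3.4]
gripper_width: 0.0167
```

Call:
{"name": "arm_command", "arguments": {"increments": [0, 0, 0, 0, 0, 0, 0, 0]}}

```text
clock: 7.55
position: [0.5507, -0.1797, 0.1191]
orientation: [0.496, 0.504, -0.496, 0.504]
force: [-0.4, -0.5, -3.3]
gripper_width: 0.0163
```

```bash
python3 to.py .5525 -.181 .07 0
python3 - <<'E'
from h import *
for c in("side","wrist"):
    r=arm.read_camera(c); i=r["img"][:,:,::-1]
    if c=="side": i=cv2.resize(i[130:380,280:540],None,fx=2.3,fy=2.3)
    cv2.imwrite(f"pics/{c}4.png",i)
E
```

```text
pos [ 0.5507 -0.1797  0.1191] yaw 0.92 F [-0.4 -0.5 -3.3] w 0.0163 t 7.55 q [-0.38  0.63  0.87  1.85 -0.58  0.95  0.77]
shift [49.1  1.9  1.3] spin 0.92
```

View pics/side4.png

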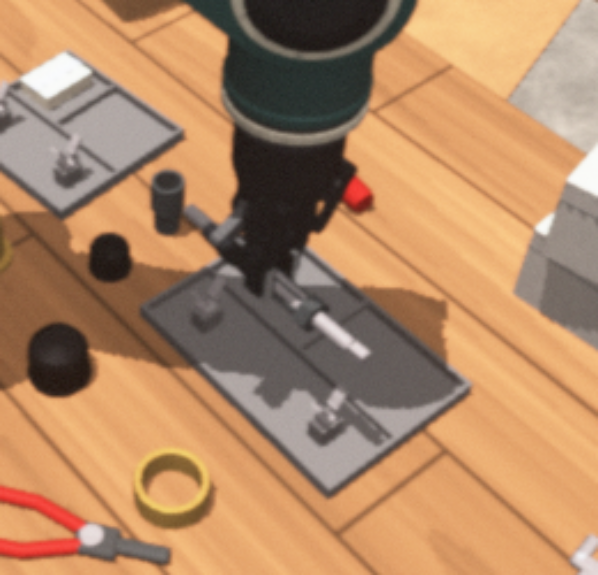

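View pics/wrist4.png

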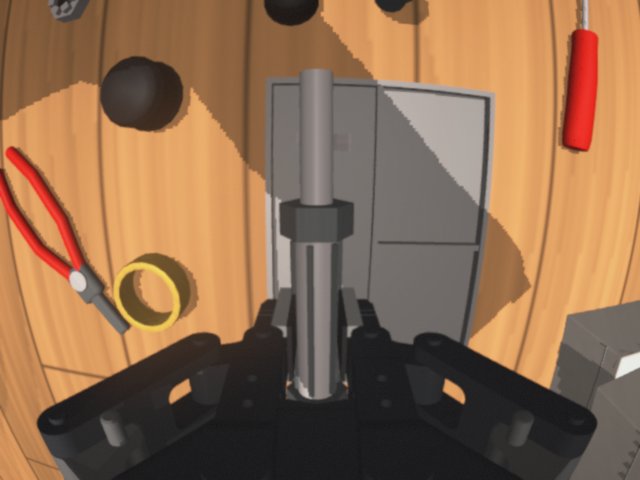

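```bash
python3 - <<'E'
from h import *
import json
P=json.load(open("poses.json"))["tray_large"]
def fish(r,Pw):
    K=r["intrinsics"];T=np.linalg.inv(r["world_from_camera"]);c=T[:3,:3]@Pw+T[:3,3]
    th=np.arctan2(np.hypot(c[0],c[1]),c[2]);a=np.arctan2(c[1],c[0])
    return np.array([K[0,2]+K[0,0]*th*np.cos(a),K[1,2]+K[0,0]*th*np.sin(a)])
r=arm.read_camera("wrist");v=r["img"][:,:,::-1].copy();v=cv2.convertScaleAbs(v,alpha=1.6)
v=cv2.resize(v,None,fx=3,fy=3,interpolation=2)
c,s=np.cos(P[2]),np.sin(P[2])
def pt(x,y,z): return np.array([P[0]+c*x-s*y,P[1]+s*x+c*y,z])
for q,col in((( -.042,.071,.052),(0,0,255)),((-.042,.071,.004),(0,255,0)),((-.08,.115,.014),(255,0,0)),((.08,.115,.014),(255,0,0)),((-.0285,.071,.052),(255,0,255)),((-.0555,.071,.052),(255,0,255))):
    u=fish(r,pt(*q));print(q,np.round(u,1));cv2.circle(v,tuple(int(t) for t in u*3),5,col,1)
cv2.imwrite("pics/w5.png",v[180:780,700:1500])
for c in("top","side"):
    r=arm.read_camera(c);i=r["img"][:,:,::-1]
    u=[project(r,pt(*q))[0] for q in((-.042,-.071,.052),(-.042,.071,.052))];print(c,np.round(u,1).tolist())
E
```

```text
(-0.042, 0.071, 0.052) [320.1 141.6]
(-0.042, 0.071, 0.004) [319.5 142.5]
(-0.08, 0.115, 0.014) [263.5  77.6]
(0.08, 0.115, 0.014) [492.3  92.6]
(-0.0285, 0.071, 0.052) [344.2 142.2]
(-0.0555, 0.071, 0.052) [296.1 141.2]Traceback (most recent call last):
  File "<stdin>", line 17, in <module>
  File "<stdin>", line 11, in pt
TypeError: can't multiply sequence by non-int of type 'float'
```

View pics/w5.png

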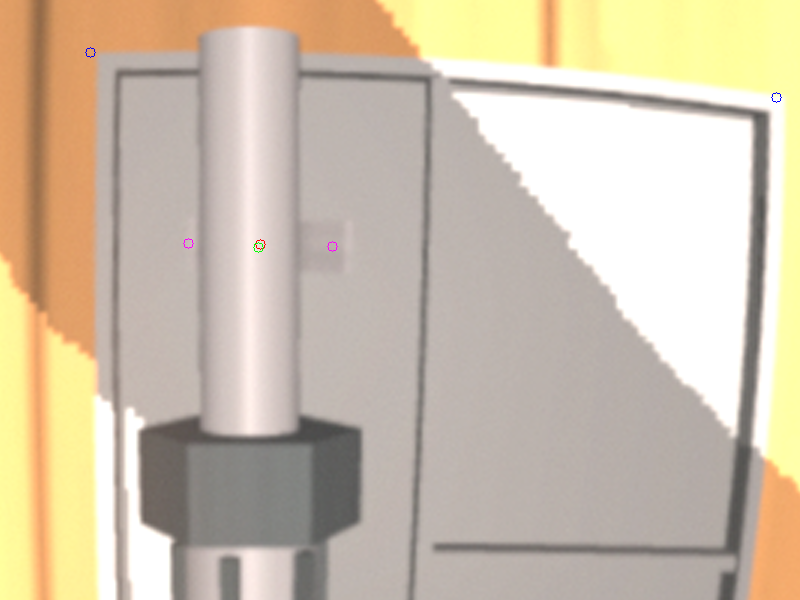

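Call:
{"name": "arm_command", "arguments": {"increments": [20, 3, 1, 1, 40, 3, 1, 1, 55, 3, 1, 1, 60, 3, 1, 1, 60, 3, 1, 1]}}

```text
clock: 8.25
position: [0.5539, -0.1809, 0.0594]
orientation: [-0.501, -0.499, 0.502, -0.498]
force: [-0.6, 0.4, -2.3]
gripper_width: 0.0165
```

```bash
python3 to.py .554 -.181 .024 0
python3 - <<'E'
from h import *
for c in("side","wrist"):
    r=arm.read_camera(c); i=r["img"][:,:,::-1]
    if c=="side": i=cv2.resize(i[180:360,320:500],None,fx=3.3,fy=3.3)
    else: i=cv2.convertScaleAbs(cv2.resize(i[60:260,200:460],None,fx=3,fy=3),alpha=1.5)
    cv2.imwrite(f"pics/{c}6.png",i)
E
```

```text
pos [ 0.5539 -0.1809  0.0594] yaw -0.31 F [-0.6  0.4 -2.3] w 0.0165 t 8.25 q [-0.32  0.71  0.79  1.86 -0.67  0.85  0.81]
shift [35.4  0.2  0.1] spin -0.31
```

View pics/side6.png

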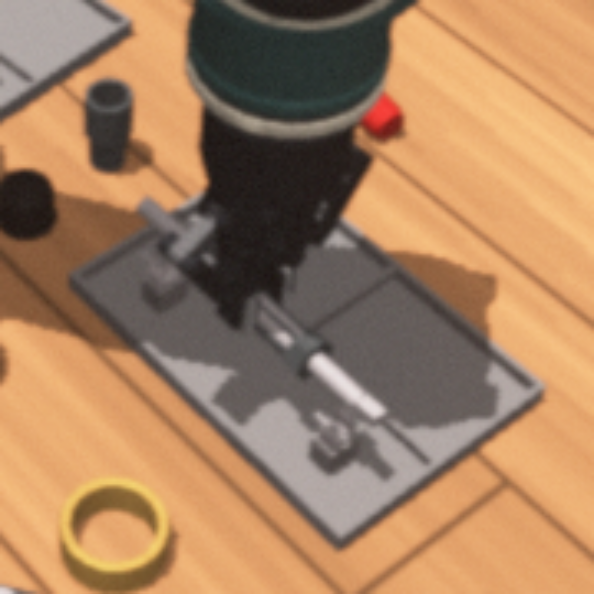

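View pics/wrist6.png

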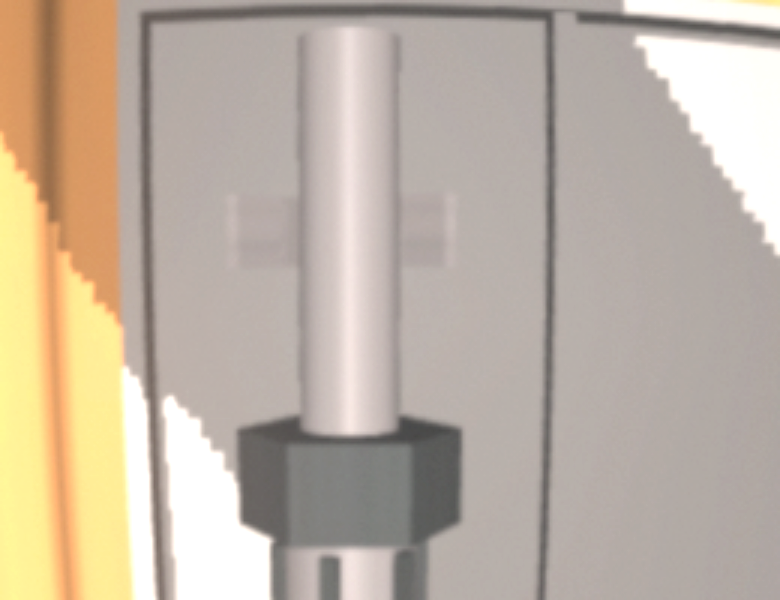

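The clip spans columns 232–455 (centre 343) and the shank centre is at 350 in the crop, so it is aligned. Pressing now.

Call:
{"name": "arm_command", "arguments": {"increments": [8, -0.5, 0, 0, 14, -0.5, 0, 0, 18, -0.5, 0, 0, 22, -0.5, 0, 0, 26, -0.5, 0, 0, 29, -0.5, 0, 0, 32, -0.5, 0, 0, 34, -0.5, 0, 0]}}

```text
clock: 9.15
position: [0.5535, -0.1806, 0.0254]
orientation: [-0.501, -0.499, 0.501, -0.499]
force: [-0.2, 0.1, -3.1]
gripper_width: 0.0162
```

Call:
{"name": "arm_command", "arguments": {"increments": [1, 0, 0, 0, 2, 0, 0, 0, 2, 0, 0, 0]}}

```text
clock: 9.45
position: [0.5536, -0.1807, 0.0244]
orientation: [0.502, 0.499, -0.501, 0.498]
force: [-6.9, 3.7, 14.5]
gripper_width: 0.0163
```

```bash

python3 - <<'E'
from h import *
for c in("side","wrist"):
    r=arm.read_camera(c); i=r["img"][:,:,::-1]
    if c=="side": i=cv2.resize(i[180:360,320:500],None,fx=3.3,fy=3.3)
    else: i=cv2.convertScaleAbs(cv2.resize(i[60:260,200:460],None,fx=3,fy=3),alpha=1.5)
    cv2.imwrite(f"pics/{c}7.png",i)
E
```

```text
(no output)
```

View pics/side7.png

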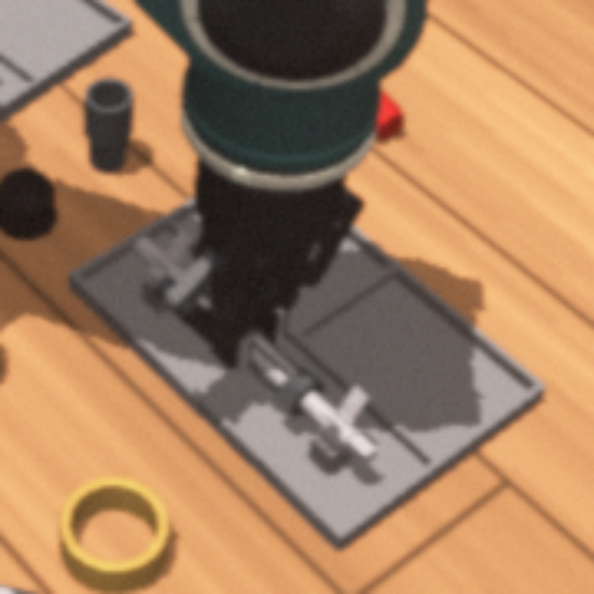

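View pics/wrist7.png

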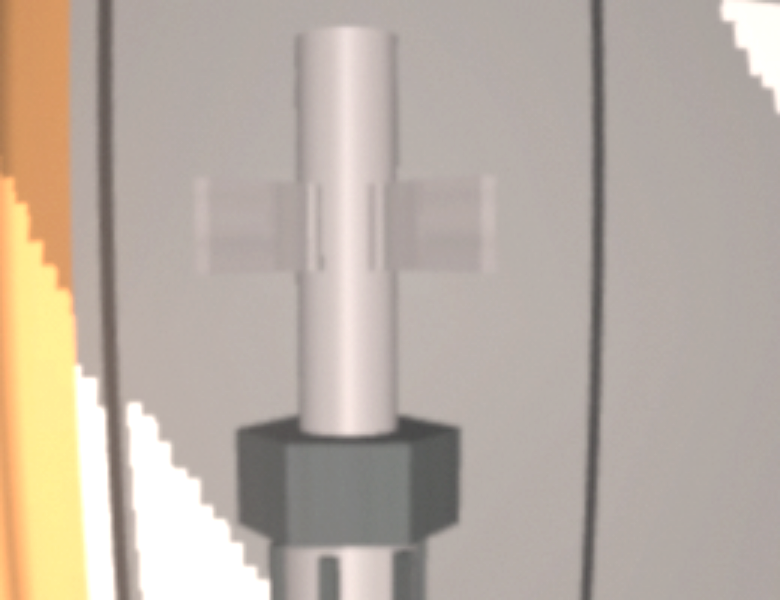

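At the visible +y clip the lips close over the shank at (345,225), and +14.5 N shows it has bottomed. Release, then check both clips.

Call:
{"name": "arm_command", "arguments": {"increments": [0, 0, 0, 0, 0, 0, 0, 0, 0, 0, 0, 0, 0, 0, 0, 0, -20, 0, 0, 0, -60, 0, 0, 0, -100, 0, 0, 0, -120, 0, 0, 0], "grip": 0.7}}

```text
clock: 10.35
position: [0.5544, -0.1814, 0.1467]
orientation: [0.502, 0.498, -0.501, 0.499]
force: [0.2, 0.6, 0.2]
gripper_width: 0.0601
```

```bash
python3 to.py .447 .073 .14 90;python3 to.py .447 .073 .14 -90
python3 - <<'E'
from h import *
for c in("side","wrist"):
    r=arm.read_camera(c); i=r["img"][:,:,::-1]
    if c=="side": i=cv2.resize(i[180:360,320:500],None,fx=3.3,fy=3.3)
    cv2.imwrite(f"pics/{c}8.png",i)
E
```

```text
pos [ 0.5544 -0.1814  0.1467] yaw -0.34 F [0.2 0.6 0.2] w 0.0601 t 10.35 q [-0.4   0.6   0.9   1.82 -0.56  0.99  0.73]
shift [   6.2 -108.9 -253.7] spin -90.34
pos [ 0.5544 -0.1814  0.1467] yaw -0.34 F [0.2 0.6 0.2] w 0.0601 t 10.35 q [-0.4   0.6   0.9   1.82 -0.56  0.99  0.73]
shift [   6.2 -108.9 -253.7] spin 89.66
```

View pics/side8.png

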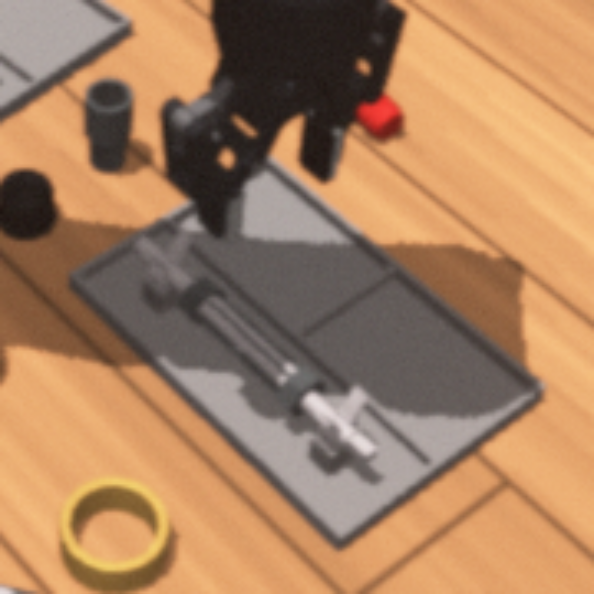

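View pics/wrist8.png

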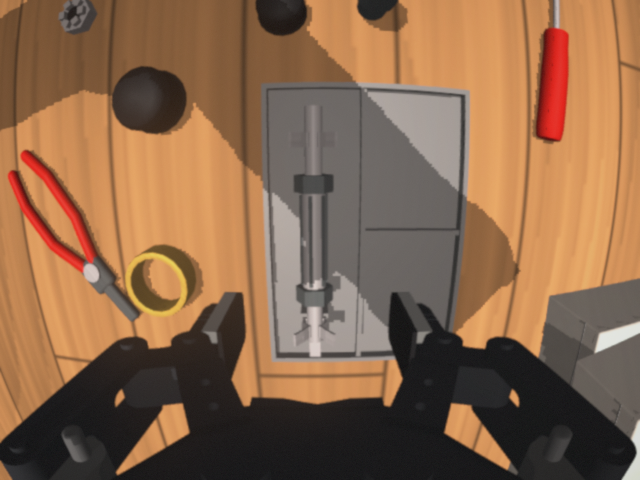

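Both shanks sit in their clips. Next is the flanged bush, with the jaws kept at yaw 0.

Call:
{"name": "arm_command", "arguments": {"increments": [0, -15, -37, 0, 0, -35, -80, 0, 0, -54, -126, 0, 0, -75, -170, 0, 0, -96, -220, 0, 10, -107, -254, 0, 40, -107, -254, 0, 70, -107, -254, 0, 80, -107, -254, 0, 80, -107, -254, 0], "grip": 0.85}}

```text
clock: 11.45
position: [0.4474, 0.073, 0.0628]
orientation: [-0.501, -0.498, 0.503, -0.498]
force: [-0.1, 0.4, -0.4]
gripper_width: 0.0727
```

```bash
python3 to.py .448 .073 .022 0
python3 - <<'E'
from h import *
r=arm.read_camera("wrist"); cv2.imwrite(f"pics/wrist9.png",r["img"][:,:,::-1])
E
```

```text
pos [0.4474 0.073  0.0628] yaw -0.39 F [-0.1  0.4 -0.4] w 0.0727 t 11.45 q [-0.94  0.53  0.86  2.18 -0.63  0.71  0.35]
shift [40.8  0.7 -0.1] spin -0.39
```

View pics/wrist9.png

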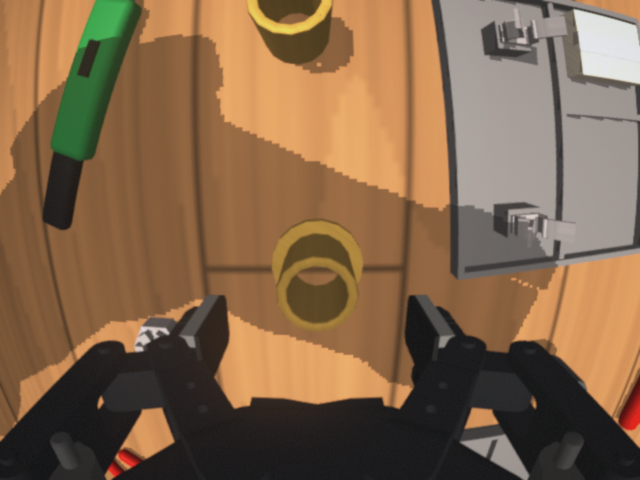

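Call:
{"name": "arm_command", "arguments": {"increments": [15, 0.5, 0, 0, 30, 0.5, 0, 0, 40, 0.5, 0, 0, 40, 0.5, 0, 0, 40, 0.5, 0, 0]}}

```text
clock: 12.0
position: [0.449, 0.0737, 0.0244]
orientation: [0.502, 0.498, -0.501, 0.499]
force: [-0.7, -0.0, 1.0]
gripper_width: 0.0726
```

Call:
{"name": "arm_command", "arguments": {"increments": [0, 0, 0, 0, 0, 0, 0, 0, 0, 0, 0, 0, 0, 0, 0, 0, 0, 0, 0, 0, 0, 0, 0, 0], "grip": 0, "squeeze": 60}}

```text
clock: 12.6
position: [0.4488, 0.074, 0.0244]
orientation: [0.502, 0.499, -0.501, 0.499]
force: [-4.8, -0.2, 19.2]
gripper_width: 0.0363
```

Call:
{"name": "arm_command", "arguments": {"increments": [-10, 0, 0, 0, -40, 0, 0, 0, -80, 0, 0, 0, -110, 0, 0, 0, -110, 0, 0, 0]}}

```text
clock: 13.1
position: [0.4499, 0.0742, 0.1369]
orientation: [0.503, 0.498, -0.5, 0.499]
force: [-0.3, 0.3, -3.4]
gripper_width: 0.0359
```

```bash
python3 to.py .633 -.2375 .12 0
python3 - <<'E'
from h import *
r=arm.read_camera("wrist"); cv2.imwrite(f"pics/wrist10.png",r["img"][:,:,::-1])
r=arm.read_camera("side"); cv2.imwrite(f"pics/side10.png",cv2.resize(r["img"][100:300,200:420,::-1],None,fx=3,fy=3))
E
```

```text
pos [0.4499 0.0742 0.1369] yaw -0.31 F [-0.3  0.3 -3.4] w 0.0359 t 13.1 q [-1.08  0.4   1.02  2.13 -0.46  0.84  0.22]
shift [ 16.9 184.7 310.8] spin -0.31
```

View pics/wrist10.png

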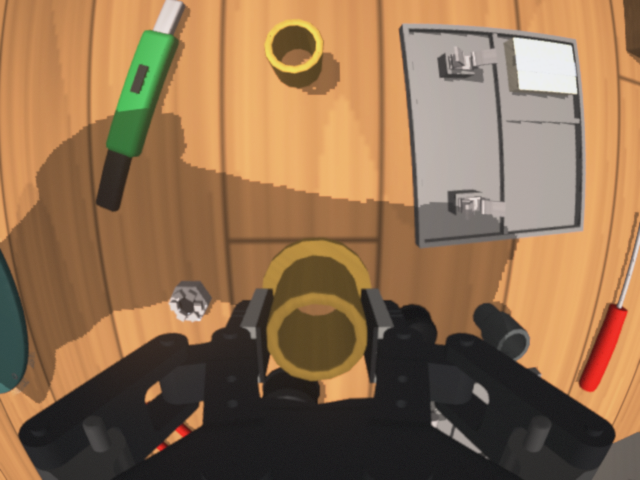

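View pics/side10.png

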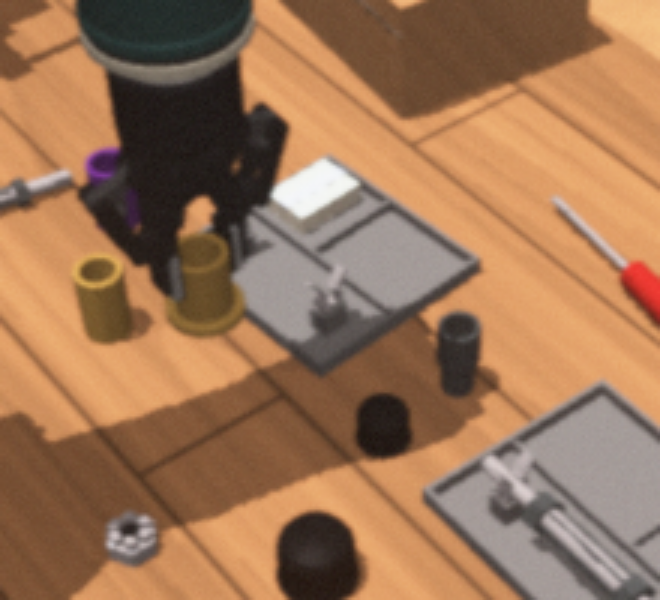

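Call:
{"name": "arm_command", "arguments": {"increments": [0, 25, 42, 0, 0, 50, 84, 0, 0, 75, 126, 0, 0, 100, 168, 0, 0, 124, 210, 0, 0, 149, 252, 0, 0, 174, 294, 0, 0, 184, 311, 0, 10, 184, 311, 0, 30, 184, 311, 0]}}

```text
clock: 14.2
position: [0.6305, -0.239, 0.1025]
orientation: [-0.502, -0.498, 0.502, -0.498]
force: [-0.0, 1.0, -2.6]
gripper_width: 0.0363
```

```bash
python3 to.py .633 -.2375 .0285 0
python3 - <<'E'
from h import *
r=arm.read_camera("wrist"); cv2.imwrite(f"pics/wrist11.png",r["img"][:,:,::-1])
E
```

```text
pos [ 0.6305 -0.239   0.1025] yaw -0.39 F [-0.   1.  -2.6] w 0.0363 t 14.2 q [-0.21  0.79  0.81  1.6  -0.64  1.04  0.78]
shift [74.   2.5 -1.5] spin -0.39
```

View pics/wrist11.png

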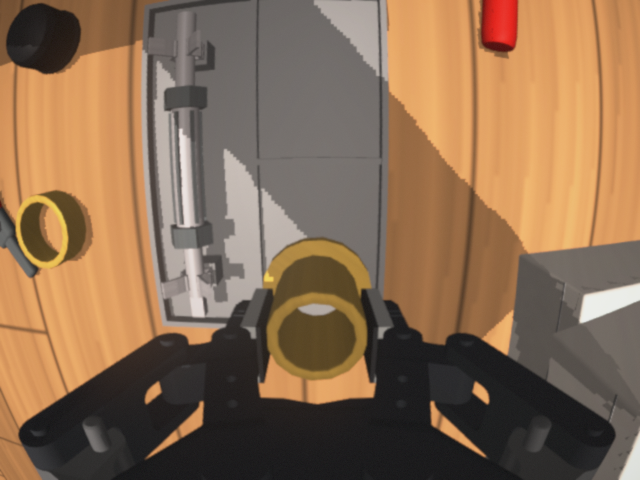

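Call:
{"name": "arm_command", "arguments": {"increments": [25, 2, -1, 0, 45, 2, -1, 0, 60, 2, -1, 0, 66, 2, -1, 0, 70, 2, -1, 0, 72, 2, -1, 0, 73, 2, -1, 0, 73, 2, -1, 0]}}

```text
clock: 15.05
position: [0.6331, -0.2372, 0.0312]
orientation: [0.501, 0.498, -0.501, 0.499]
force: [-0.6, 0.4, -1.7]
gripper_width: 0.0356
```

Call:
{"name": "arm_command", "arguments": {"increments": [1, 0, 0, 0, 2, 0, 0, 0, 2.5, 0, 0, 0]}}

```text
clock: 15.35
position: [0.633, -0.2371, 0.0286]
orientation: [0.501, 0.499, -0.501, 0.499]
force: [-4.2, 3.1, 9.5]
gripper_width: 0.0362
```

Call:
{"name": "arm_command", "arguments": {"increments": [0, 0, 0, 0, 0, 0, 0, 0, 0, 0, 0, 0, 0, 0, 0, 0, -20, 0, 0, 0, -60, 0, 0, 0, -100, 0, 0, 0, -110, 0, 0, 0], "grip": 0.7}}

```text
clock: 16.15
position: [0.6342, -0.2384, 0.1441]
orientation: [0.502, 0.497, -0.501, 0.5]
force: [0.2, -1.0, -0.4]
gripper_width: 0.0597
```

```bash
python3 to.py .426 -.0715 .13 90; python3 to.py .426 -.0715 .13 -90
python3 - <<'E'
from h import *
r=arm.read_camera("wrist"); cv2.imwrite(f"pics/wrist12.png",r["img"][:,:,::-1])
r=arm.read_camera("side"); cv2.imwrite(f"pics/side12.png",cv2.resize(r["img"][180:380,320:520,::-1],None,fx=3,fy=3))
E
```

```text
pos [ 0.6342 -0.2384  0.1441] yaw -0.34 F [ 0.2 -1.  -0.4] w 0.0597 t 16.15 q [-0.23  0.75  0.84  1.57 -0.61  1.1   0.76]
shift [  12.6 -209.3 -165.7] spin -90.34
pos [ 0.6342 -0.2384  0.1441] yaw -0.34 F [ 0.2 -1.  -0.4] w 0.0597 t 16.15 q [-0.23  0.75  0.84  1.57 -0.61  1.1   0.76]
shift [  12.6 -209.3 -165.7] spin 89.66
```

View pics/wrist12.png

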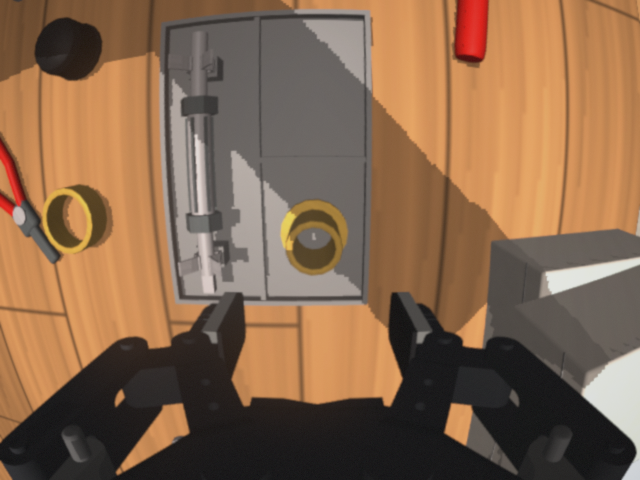

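View pics/side12.png

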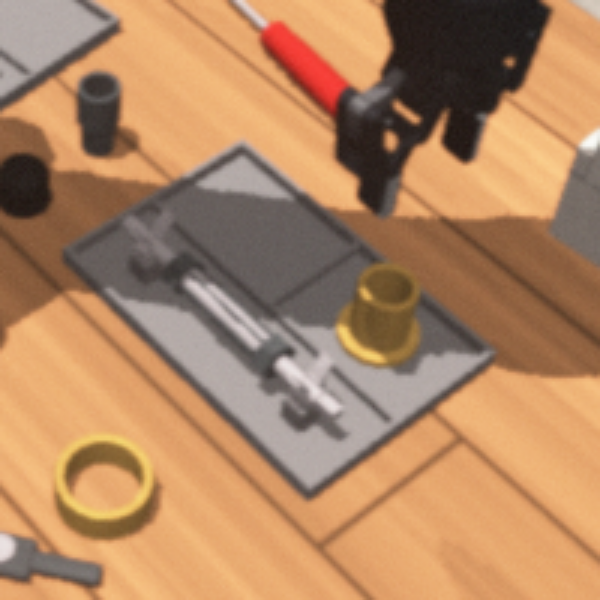

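Call:
{"name": "arm_command", "arguments": {"increments": [0, -36, -28, 8, 0, -72, -57, 16, 0, -108, -86, 24, 0, -144, -114, 32, 0, -180, -143, 40, 0, -209, -166, 48, 0, -209, -166, 56, 0, -209, -166, 64, 0, -209, -166, 72, 0, -209, -166, 80], "grip": 0.95}}

```text
clock: 17.25
position: [0.4243, -0.0697, 0.1379]
orientation: [-0.704, -0.058, 0.705, -0.058]
force: [-0.0, 0.4, -0.4]
gripper_width: 0.0812
```

```bash
python3 to.py .426 -.0715 .06 -90
```

```text
pos [ 0.4243 -0.0697  0.1379] yaw -80.62 F [-0.   0.4 -0.4] w 0.0812 t 17.25 q [-0.93  0.46  1.24  2.19 -0.58  0.88 -0.74]
shift [77.9  2.1 -1.4] spin 9.38
```

Call:
{"name": "arm_command", "arguments": {"increments": [20, 2, -1.5, 0, 50, 2, -1.5, 0, 78, 2, -1.5, 0, 78, 2, -1.5, 0]}}

```text
clock: 17.65
position: [0.4246, -0.0718, 0.058]
orientation: [-0.703, -0.059, 0.706, -0.059]
force: [0.1, -0.2, 1.0]
gripper_width: 0.081
```

```bash
python3 to.py .426 -.0715 .012 -80
python3 - <<'E'
from h import *
r=arm.read_camera("wrist"); cv2.imwrite(f"pics/wrist13.png",r["img"][:,:,::-1])
E
```

```text
pos [ 0.4246 -0.0718  0.058 ] yaw -80.36 F [ 0.1 -0.2  1. ] w 0.081 t 17.65 q [-0.73  0.58  1.01  2.23 -0.76  0.73 -0.58]
shift [46.  -0.1 -1.7] spin -0.36
```

View pics/wrist13.png

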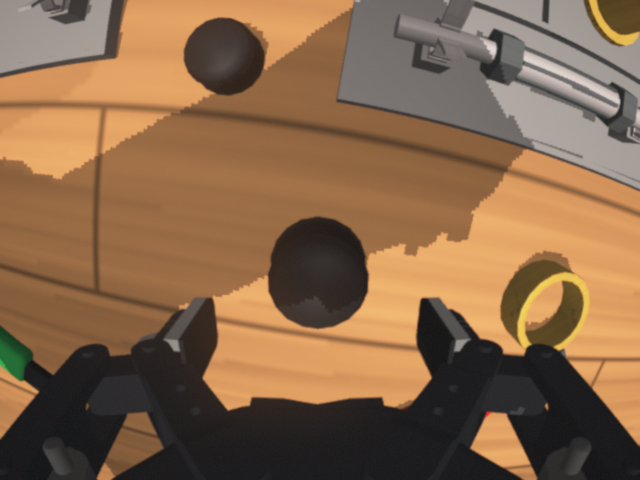

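The large cap is centred at (318,272), and the small one is well clear at (225,55).

Call:
{"name": "arm_command", "arguments": {"increments": [15, 0, -1.5, 0, 30, 0, -1.5, 0, 42, 0, -1.5, 0, 46, 0, -1.5, 0, 46, 0, -1.5, 0]}}

```text
clock: 18.2
position: [0.4283, -0.0715, 0.0149]
orientation: [0.705, 0.06, -0.704, 0.06]
force: [0.1, -0.8, 0.2]
gripper_width: 0.0811
```

Call:
{"name": "arm_command", "arguments": {"increments": [0, 0, 0, 0, 0, 0, 0, 0, 0, 0, 0, 0, 0, 0, 0, 0, 0, 0, 0, 0], "grip": 0, "squeeze": 40}}

```text
clock: 18.7
position: [0.4284, -0.0714, 0.015]
orientation: [0.705, 0.06, -0.704, 0.06]
force: [-3.6, 2.0, 19.3]
gripper_width: 0.0482
```

Call:
{"name": "arm_command", "arguments": {"increments": [-10, 0, 0, 0, -40, 0, 0, 0, -80, 0, 0, 0, -110, 0, 0, 0, -110, 0, 0, 0]}}

```text
clock: 19.2
position: [0.4294, -0.0715, 0.1273]
orientation: [0.706, 0.06, -0.703, 0.06]
force: [-0.4, 0.4, -2.3]
gripper_width: 0.048
```

```bash
python3 to.py .633 -.1245 .12 -80
python3 - <<'E'
from h import *
r=arm.read_camera("wrist"); cv2.imwrite(f"pics/wrist14.png",r["img"][:,:,::-1])
r=arm.read_camera("side"); cv2.imwrite(f"pics/side14.png",cv2.resize(r["img"][180:380,220:420,::-1],None,fx=3,fy=3))
E
```

```text
pos [ 0.4294 -0.0715  0.1273] yaw -80.31 F [-0.4  0.4 -2.3] w 0.048 t 19.2 q [-0.88  0.47  1.19  2.19 -0.6   0.86 -0.71]
shift [   8.    86.5 -191.8] spin -0.31
```

View pics/wrist14.png

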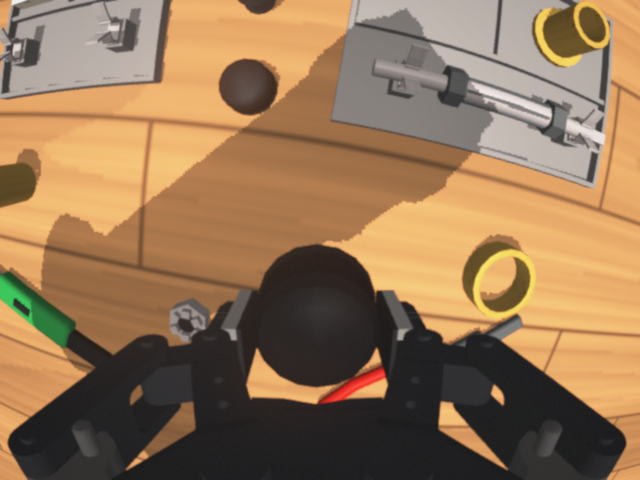

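View pics/side14.png

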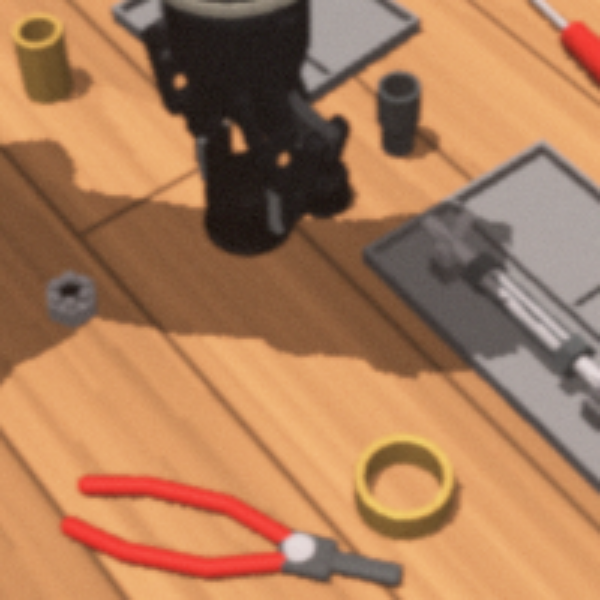

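Call:
{"name": "arm_command", "arguments": {"increments": [0, 20, -45, 0, 0, 40, -90, 0, 0, 60, -135, 0, 0, 80, -178, 0, 0, 86, -193, 0, 10, 86, -193, 0, 35, 86, -193, 0, 55, 86, -193, 0, 55, 86, -193, 0]}}

```text
clock: 20.2
position: [0.6306, -0.1231, 0.0658]
orientation: [-0.703, -0.06, 0.706, -0.059]
force: [0.3, -0.2, -0.8]
gripper_width: 0.0479
```

```bash
python3 to.py .634 -.1245 .019 -90
python3 - <<'E'
from h import *
r=arm.read_camera("wrist"); cv2.imwrite(f"pics/wrist15.png",r["img"][:,:,::-1])
E
```

```text
pos [ 0.6306 -0.1231  0.0658] yaw -80.34 F [ 0.3 -0.2 -0.8] w 0.0479 t 20.2 q [-0.46  0.85  0.91  1.7  -0.78  1.   -0.66]
shift [46.8  2.  -3.4] spin 9.66
```

View pics/wrist15.png

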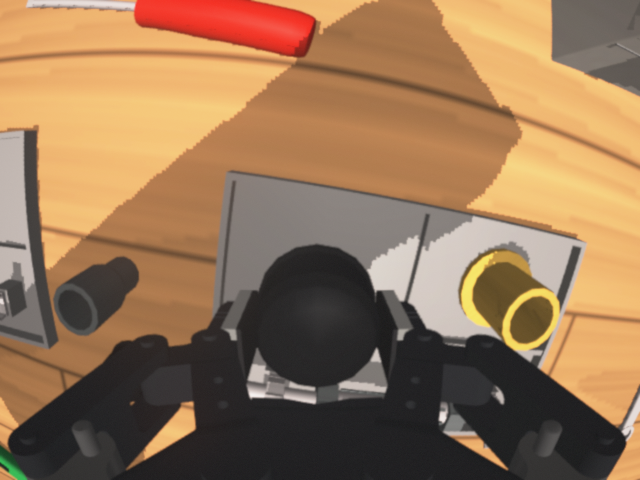

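Call:
{"name": "arm_command", "arguments": {"increments": [15, 2, -3, 5, 28, 2, -3, 8, 38, 2, -3, 8, 42, 2, -3, 8, 44, 2, -3, 8, 45.5, 2, -3, 8, 46.5, 2, -3, 8, 46.5, 2, -3, 8]}}

```text
clock: 21.05
position: [0.6362, -0.1252, 0.023]
orientation: [0.707, 0.011, -0.707, 0.01]
force: [0.6, 0.3, -0.8]
gripper_width: 0.0481
```

Call:
{"name": "arm_command", "arguments": {"increments": [1, 0, 0, 0, 2, 0, 0, 0, 3, 0, 0, 0, 3, 0, 0, 0]}}

```text
clock: 21.45
position: [0.636, -0.1252, 0.0196]
orientation: [-0.707, -0.01, 0.707, -0.01]
force: [-0.0, -0.6, -1.1]
gripper_width: 0.0479
```

Call:
{"name": "arm_command", "arguments": {"increments": [0.7, 0, 0, 0, 1.4, 0, 0, 0, 1.4, 0, 0, 0]}}

```text
clock: 21.75
position: [0.6361, -0.1252, 0.0192]
orientation: [0.707, 0.011, -0.707, 0.01]
force: [-6.2, 3.7, 14.3]
gripper_width: 0.0481
```

Call:
{"name": "arm_command", "arguments": {"increments": [0, 0, 0, 0, 0, 0, 0, 0, 0, 0, 0, 0, 0, 0, 0, 0, -20, 0, 0, 0, -60, 0, 0, 0, -100, 0, 0, 0, -120, 0, 0, 0], "grip": 0.77}}

```text
clock: 22.55
position: [0.6369, -0.1261, 0.143]
orientation: [0.708, 0.01, -0.706, 0.01]
force: [0.0, 0.7, -0.2]
gripper_width: 0.0655
```

```bash
python3 to.py .48 .25 .14 -45; python3 to.py .429 .371 .08 -99.7;python3 to.py .429 .371 .08 80.3
python3 - <<'E'
from h import *
r=arm.read_camera("wrist"); cv2.imwrite(f"pics/wrist16.png",r["img"][:,:,::-1])
r=arm.read_camera("side"); cv2.imwrite(f"pics/side16.png",cv2.resize(r["img"][180:380,320:520,::-1],None,fx=3,fy=3))
E
```

```text
pos [ 0.6369 -0.1261  0.143 ] yaw -88.35 F [ 0.   0.7 -0.2] w 0.0655 t 22.55 q [-0.51  0.79  1.02  1.65 -0.73  1.12 -0.84]
shift [   2.1 -380.5  146. ] spin -43.35
pos [ 0.6369 -0.1261  0.143 ] yaw -88.35 F [ 0.   0.7 -0.2] w 0.0655 t 22.55 q [-0.51  0.79  1.02  1.65 -0.73  1.12 -0.84]
shift [  61.8 -502.9  193.8] spin 11.35
pos [ 0.6369 -0.1261  0.143 ] yaw -88.35 F [ 0.   0.7 -0.2] w 0.0655 t 22.55 q [-0.51  0.79  1.02  1.65 -0.73  1.12 -0.84]
shift [  61.8 -502.9  193.8] spin -168.65
```

View pics/side16.png

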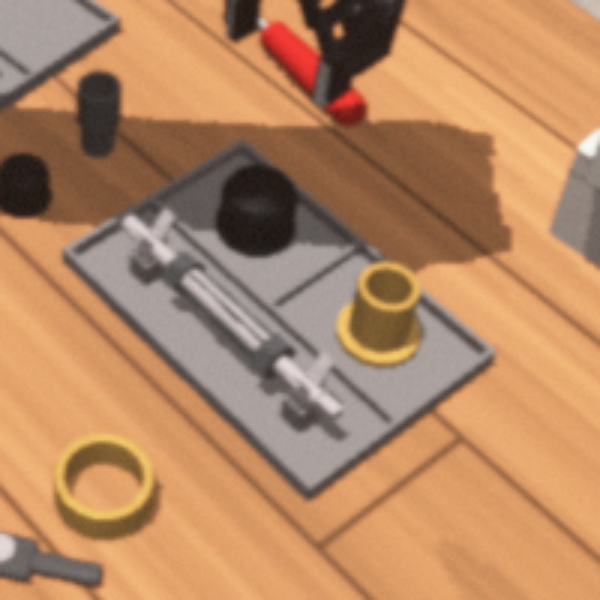

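View pics/wrist16.png

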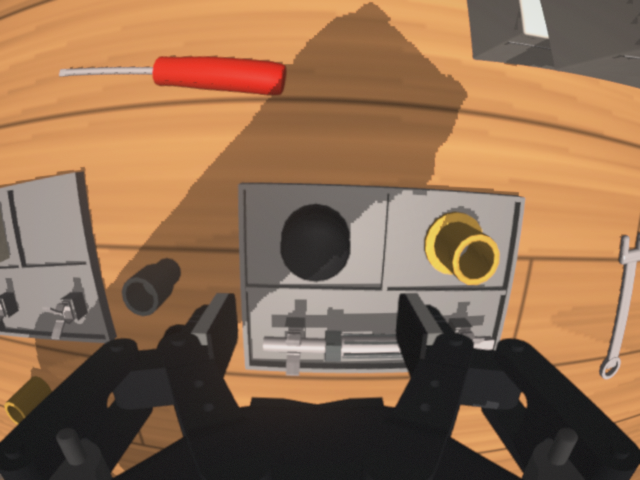

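Call:
{"name": "arm_command", "arguments": {"increments": [0, -25, 10, -8, 0, -50, 20, -16, 0, -75, 30, -24, 0, -100, 40, -32, 0, -130, 50, -40, 0, -160, 62, -48, 0, -190, 75, -56, 0, -220, 88, -64, 0, -250, 100, -72, 0, -280, 112, -80], "grip": 0.55}}

```text
clock: 23.65
position: [0.5149, 0.1525, 0.1384]
orientation: [-0.533, -0.464, 0.534, -0.464]
force: [-0.2, -0.2, 0.3]
gripper_width: 0.0469
```

```bash
python3 to.py .429 .371 .10 80.3
```

```text
pos [0.5149 0.1525 0.1384] yaw -7.98 F [-0.2 -0.2  0.3] w 0.0469 t 23.65 q [-0.95  0.48  0.77  1.94 -0.42  0.9  -0.11]
shift [  38.4 -115.4 -204.5] spin -88.28
```

Call:
{"name": "arm_command", "arguments": {"increments": [0, -12, -22, -8, 0, -24, -44, -17, 0, -36, -66, -25, 0, -48, -88, -34, 0, -60, -110, -42, 0, -75, -135, -51, 0, -90, -160, -59, 10, -105, -185, -68, 20, -115, -204, -76, 30, -115, -204, -85]}}

```text
clock: 24.65
position: [0.4297, 0.3727, 0.1078]
orientation: [0.081, 0.703, -0.081, 0.702]
force: [0.5, -0.7, -1.4]
gripper_width: 0.0469
```

```bash
python3 to.py .429 .371 .05 80.3
```

```text
pos [0.4297 0.3727 0.1078] yaw 76.86 F [ 0.5 -0.7 -1.4] w 0.0469 t 24.65 q [-1.05  0.49  0.35  1.87 -0.22  0.82  0.76]
shift [57.8 -1.9 -0.3] spin -3.44
```

Call:
{"name": "arm_command", "arguments": {"increments": [20, -2, 0, -3.5, 45, -2, 0, -3.5, 65, -2, 0, -3.5, 65, -2, 0, -3.5, 65, -2, 0, -3.5]}}

```text
clock: 25.15
position: [0.4312, 0.3677, 0.0436]
orientation: [0.063, 0.704, -0.063, 0.704]
force: [1.1, -0.7, 0.5]
gripper_width: 0.0467
```

```bash
python3 to.py .429 .371 .005 80.3
python3 - <<'E'
from h import *
r=arm.read_camera("wrist"); cv2.imwrite(f"pics/wrist17.png",r["img"][:,:,::-1])
E
```

```text
pos [0.4312 0.3677 0.0436] yaw 79.77 F [ 1.1 -0.7  0.5] w 0.0467 t 25.15 q [-1.    0.58  0.31  1.9  -0.26  0.7   0.85]
shift [38.6  2.9 -2.7] spin -0.53
```

View pics/wrist17.png

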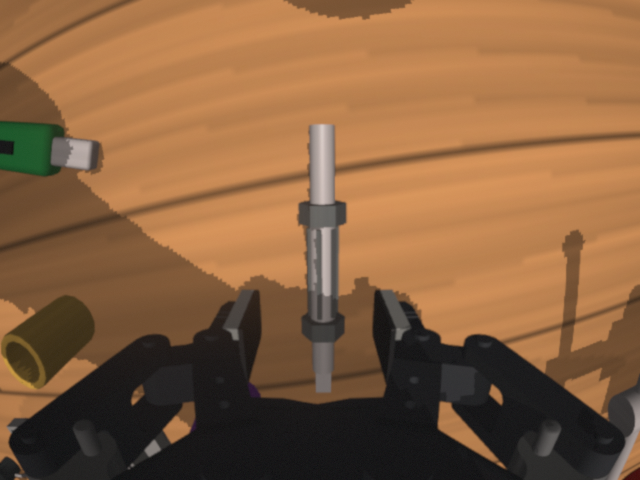

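Call:
{"name": "arm_command", "arguments": {"increments": [12, 3, -2.5, -0.5, 25, 3, -2.5, -0.5, 34, 3, -2.5, -0.5, 38, 3, -2.5, -0.5, 39.5, 3, -2.5, -0.5, 39.5, 3, -2.5, -0.5]}}

```text
clock: 25.8
position: [0.4293, 0.3712, 0.0037]
orientation: [0.06, 0.705, -0.06, 0.705]
force: [-1.1, 0.7, -0.4]
gripper_width: 0.0468
```

```bash
python3 to.py .429 .371 .004 80.3
```

```text
pos [0.4293 0.3712 0.0037] yaw 80.27 F [-1.1  0.7 -0.4] w 0.0468 t 25.8 q [-0.98  0.65  0.28  1.9  -0.29  0.63  0.87]
shift [-0.3 -0.2 -0.2] spin -0.03
```

Call:
{"name": "arm_command", "arguments": {"increments": [0, 0, 0, 0, 0, 0, 0, 0, 0, 0, 0, 0, 0, 0, 0, 0, 0, 0, 0, 0, 0, 0, 0, 0], "grip": 0, "squeeze": 100}}

```text
clock: 26.4
position: [0.4294, 0.3715, 0.0045]
orientation: [0.06, 0.704, -0.06, 0.705]
force: [-2.7, -1.6, 9.7]
gripper_width: 0.0122
```

Call:
{"name": "arm_command", "arguments": {"increments": [-10, 0, 0, 0, -40, 0, 0, 0, -80, 0, 0, 0, -116, 0, 0, 0, -116, 0, 0, 0]}}

```text
clock: 26.9
position: [0.431, 0.3727, 0.1248]
orientation: [0.062, 0.703, -0.058, 0.706]
force: [0.4, 0.9, -1.8]
gripper_width: 0.012
```

```bash
python3 to.py .559 .1535 .12 5.75
python3 - <<'E'
from h import *
r=arm.read_camera("wrist"); cv2.imwrite(f"pics/wrist18.png",r["img"][:,:,::-1])
E
```

```text
pos [0.431  0.3727 0.1248] yaw 80.27 F [ 0.4  0.9 -1.8] w 0.012 t 26.9 q [-1.04  0.46  0.35  1.86 -0.21  0.85  0.81]
shift [   4.3 -194.5  163.2] spin 74.52
```

View pics/wrist18.png

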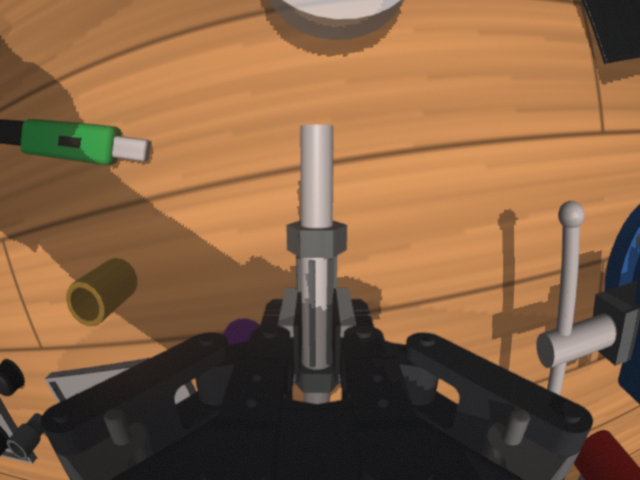

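Call:
{"name": "arm_command", "arguments": {"increments": [0, -22, 18, 8, 0, -44, 36, 16, 0, -66, 55, 24, 0, -88, 74, 32, 0, -110, 92, 40, 0, -132, 110, 48, 0, -154, 129, 56, 0, -176, 148, 64, 0, -194, 163, 72, 0, -194, 163, 75]}}

```text
clock: 27.95
position: [0.5579, 0.1488, 0.1191]
orientation: [0.478, 0.52, -0.48, 0.521]
force: [0.4, -1.2, -2.6]
gripper_width: 0.012
```

Call:
{"name": "arm_command", "arguments": {"increments": [15, 0, 0, 0, 30, 0, 0, 0, 30, 0, 0, 0]}}

```text
clock: 28.25
position: [0.5552, 0.1528, 0.0868]
orientation: [0.474, 0.524, -0.477, 0.522]
force: [-0.7, 0.6, -1.5]
gripper_width: 0.012
```

```bash
python3 to.py .559 .1535 .06 5.75
python3 - <<'E'
from h import *
r=arm.read_camera("wrist"); i=r["img"][:,:,::-1]
cv2.imwrite(f"pics/wrist19.png",cv2.convertScaleAbs(cv2.resize(i[60:260,200:460],None,fx=3,fy=3),alpha=1.4))
r=arm.read_camera("side"); cv2.imwrite(f"pics/side19.png",cv2.resize(r["img"][100:280,220:400,::-1],None,fx=3,fy=3))
E
```

```text
pos [0.5552 0.1528 0.0868] yaw 5.42 F [-0.7  0.6 -1.5] w 0.012 t 28.25 q [-0.82  0.6   0.66  1.87 -0.48  0.84  0.18]
shift [26.7  4.  -0.4] spin -0.33
```

View pics/wrist19.png

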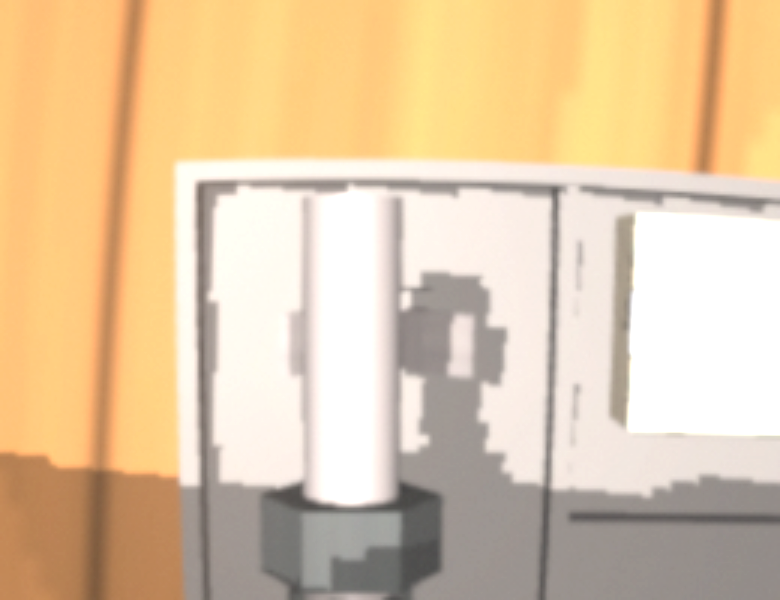

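View pics/side19.png

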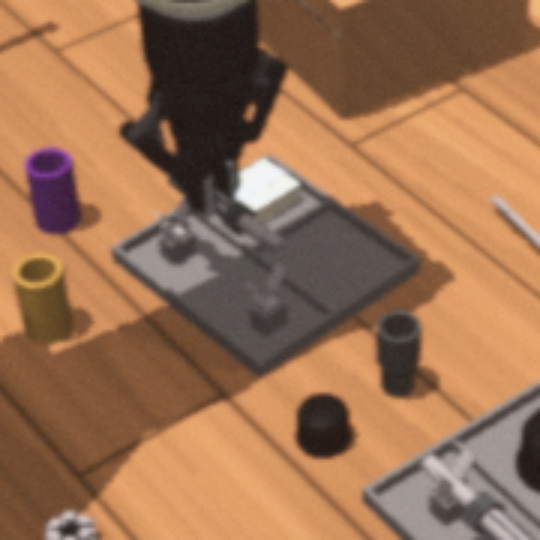

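Call:
{"name": "arm_command", "arguments": {"increments": [6, 4, -0.5, 0, 15, 4, -0.5, 0, 24, 4, -0.5, -0.3, 28, 4, -0.5, -0.3, 28, 4, -0.5, -0.3]}}

```text
clock: 28.85
position: [0.5606, 0.1532, 0.061]
orientation: [0.475, 0.524, -0.475, 0.524]
force: [-0.5, -1.8, -2.2]
gripper_width: 0.0123
```

```bash
python3 to.py .559 .1535 .025 5.75
python3 - <<'E'
from h import *
r=arm.read_camera("wrist"); i=r["img"][:,:,::-1]
cv2.imwrite(f"pics/wrist20.png",cv2.convertScaleAbs(cv2.resize(i[60:260,200:460],None,fx=3,fy=3),alpha=1.0))
E
```

```text
pos [0.5606 0.1532 0.061 ] yaw 5.57 F [-0.5 -1.8 -2.2] w 0.0123 t 28.85 q [-0.79  0.64  0.63  1.86 -0.51  0.8   0.21]
shift [36.1 -1.6 -0.5] spin -0.18
```

View pics/wrist20.png

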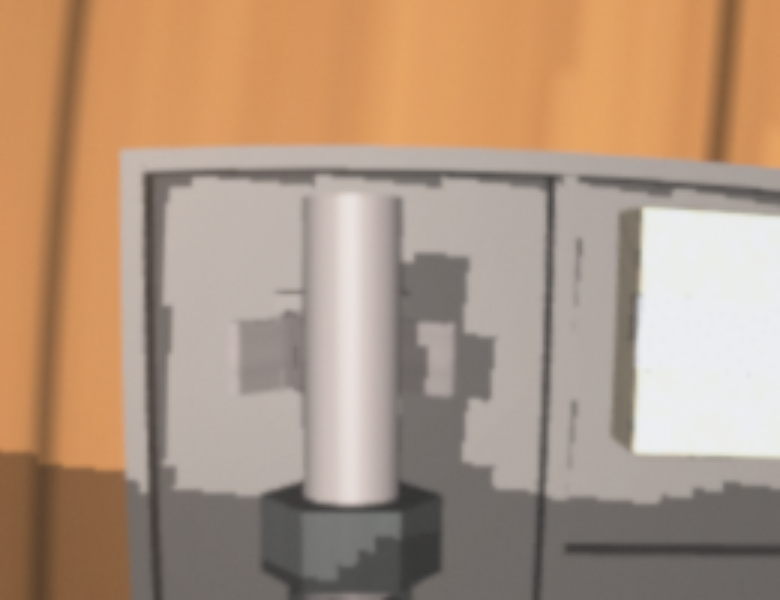

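Clip centre is 346 and the shank is at 351, so a −1 mm correction and then press.

Call:
{"name": "arm_command", "arguments": {"increments": [6, -1, -0.5, 0, 12, -1, -0.5, 0, 16, -1, -0.5, 0, 20, -1, -0.5, 0, 24, -1, -0.5, 0, 28, -1, -0.5, 0, 31, -1, -0.5, 0, 34, -1, -0.5, 0, 35, -1, -0.5, 0]}}

```text
clock: 29.8
position: [0.5598, 0.1537, 0.0264]
orientation: [0.475, 0.524, -0.475, 0.524]
force: [-1.9, -0.8, 4.7]
gripper_width: 0.0118
```

Call:
{"name": "arm_command", "arguments": {"increments": [1, 0, 0, 0, 1.5, 0, 0, 0, 1.5, 0, 0, 0]}}

```text
clock: 30.1
position: [0.5604, 0.1538, 0.0262]
orientation: [0.475, 0.524, -0.475, 0.524]
force: [-7.3, -0.8, 15.6]
gripper_width: 0.012
```

Bottomed at the expected height (TCP 26.2 mm, axis about 32 mm). Release and look.

Call:
{"name": "arm_command", "arguments": {"increments": [0, 0, 0, 0, 0, 0, 0, 0, 0, 0, 0, 0, 0, 0, 0, 0, -20, 0, 0, 0, -60, 0, 0, 0, -100, 0, 0, 0, -120, 0, 0, 0], "grip": 0.7}}

```text
clock: 30.9
position: [0.561, 0.1538, 0.1483]
orientation: [0.476, 0.523, -0.474, 0.524]
force: [0.2, -0.4, -1.2]
gripper_width: 0.0598
```

```bash
python3 to.py .438 .203 .13 5.75
python3 - <<'E'
from h import *
r=arm.read_camera("wrist"); i=r["img"][:,:,::-1]
cv2.imwrite(f"pics/wrist21.png",i)
r=arm.read_camera("side"); cv2.imwrite(f"pics/side21.png",cv2.resize(r["img"][100:280,220:400,::-1],None,fx=3.3,fy=3.3))
E
```

```text
pos [0.561  0.1538 0.1483] yaw 5.56 F [ 0.2 -0.4 -1.2] w 0.0598 t 30.9 q [-0.86  0.52  0.72  1.82 -0.42  0.95  0.13]
shift [  18.  -117.7  -60.9] spin -0.19
```

View pics/wrist21.png

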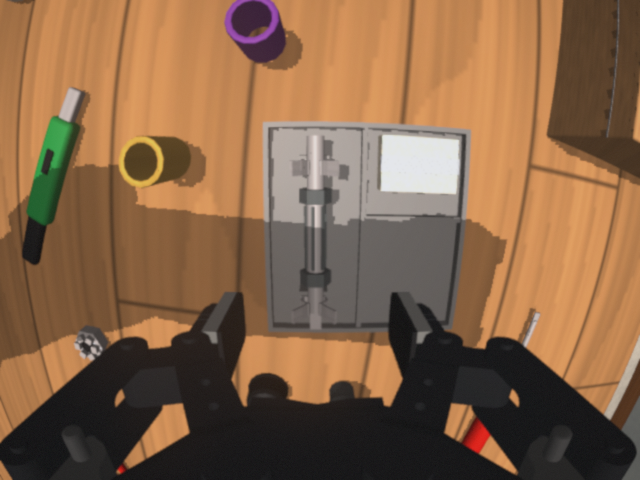

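View pics/side21.png

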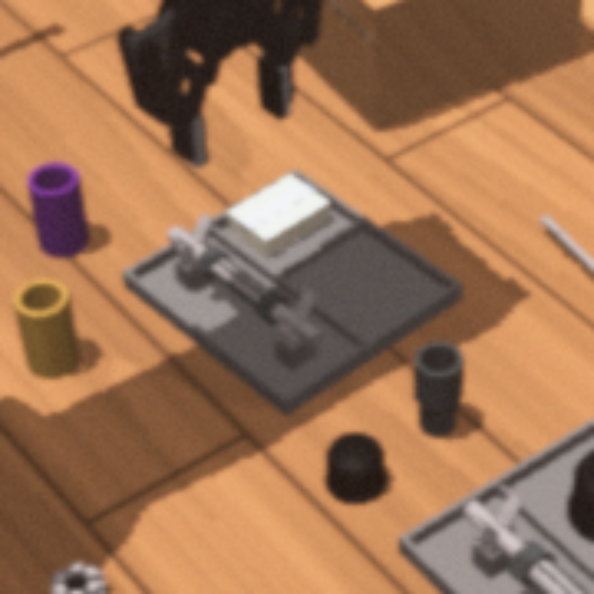

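Seated in both clips. Now the bronze tall bush.

Call:
{"name": "arm_command", "arguments": {"increments": [0, -40, -20, 0, 0, -80, -41, 0, 0, -116, -60, 0, 10, -117, -61, 0, 40, -117, -61, 0, 70, -117, -61, 0, 78, -117, -61, 0, 78, -117, -61, 0], "grip": 0.8}}

```text
clock: 31.8
position: [0.4374, 0.2023, 0.0664]
orientation: [0.474, 0.523, -0.476, 0.524]
force: [-0.2, 0.3, 0.7]
gripper_width: 0.0682
```

```bash
python3 to.py .4385 .2035 .026 5.75
python3 - <<'E'
from h import *
r=arm.read_camera("wrist"); i=r["img"][:,:,::-1]
cv2.imwrite(f"pics/wrist22.png",i)
E
```

```text
pos [0.4374 0.2023 0.0664] yaw 5.53 F [-0.2  0.3  0.7] w 0.0682 t 31.8 q [-1.04  0.49  0.66  2.11 -0.47  0.69  0.03]
shift [40.4  1.3 -1.2] spin -0.22
```

View pics/wrist22.png

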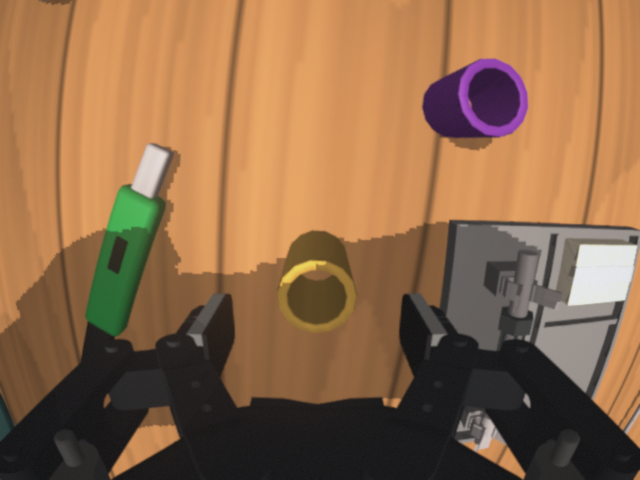

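The bronze bush is centred at (317,290), with the purple one well away. Descend and grip.

Call:
{"name": "arm_command", "arguments": {"increments": [15, 0.5, -1, 0, 30, 0.5, -1, 0, 39, 0.5, -1, 0, 40, 0.5, -1, 0, 40, 0.5, -1, 0]}}

```text
clock: 32.35
position: [0.438, 0.204, 0.0272]
orientation: [0.475, 0.524, -0.475, 0.524]
force: [-0.0, -0.4, 0.7]
gripper_width: 0.0679
```

Call:
{"name": "arm_command", "arguments": {"increments": [0, 0, 0, 0, 0, 0, 0, 0, 0, 0, 0, 0, 0, 0, 0, 0, 0, 0, 0, 0, 0, 0, 0, 0], "grip": 0, "squeeze": 60}}

```text
clock: 32.95
position: [0.4383, 0.2044, 0.0279]
orientation: [0.475, 0.524, -0.475, 0.524]
force: [-2.7, -1.0, 9.5]
gripper_width: 0.0349
```

Call:
{"name": "arm_command", "arguments": {"increments": [-10, 0, 0, 0, -40, 0, 0, 0, -80, 0, 0, 0, -110, 0, 0, 0, -110, 0, 0, 0]}}

```text
clock: 33.45
position: [0.4394, 0.2049, 0.1409]
orientation: [0.477, 0.524, -0.473, 0.524]
force: [0.6, 0.0, -3.6]
gripper_width: 0.0349
```

```bash
python3 to.py .6415 .1262 .12 5.75
python3 - <<'E'
from h import *
r=arm.read_camera("wrist"); i=r["img"][:,:,::-1]
cv2.imwrite(f"pics/wrist23.png",i)
E
```

```text
pos [0.4394 0.2049 0.1409] yaw 5.57 F [ 0.6  0.  -3.6] w 0.0349 t 33.45 q [-1.14  0.36  0.77  2.06 -0.34  0.84 -0.08]
shift [ 21.4 193.4  98.1] spin -0.18
```

View pics/wrist23.png

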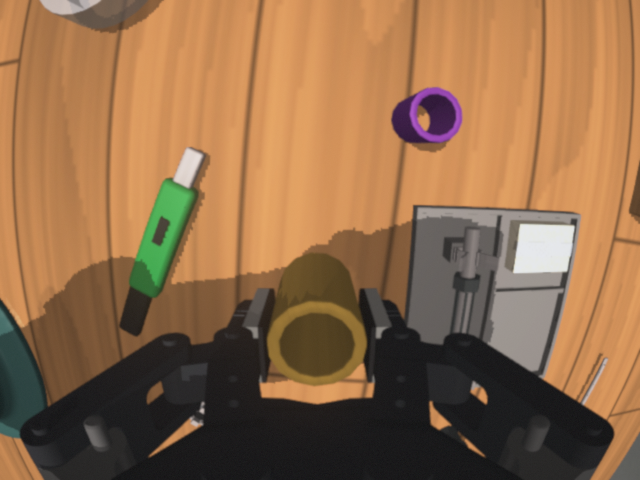

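Call:
{"name": "arm_command", "arguments": {"increments": [0, 42, 21, 0, 0, 84, 42, 0, 0, 126, 63, 0, 0, 168, 85, 0, 0, 193, 98, 0, 20, 193, 98, 0, 50, 193, 98, 0, 80, 193, 98, 0, 80, 193, 98, 0]}}

```text
clock: 34.4
position: [0.6367, 0.1249, 0.0526]
orientation: [0.473, 0.525, -0.477, 0.522]
force: [-0.9, 0.1, -2.6]
gripper_width: 0.0347
```

```bash
python3 to.py .6415 .1262 .0315 5.75
python3 - <<'E'
from h import *
r=arm.read_camera("wrist"); i=r["img"][:,:,::-1]
cv2.imwrite(f"pics/wrist24.png",i)
E
```

```text
pos [0.6367 0.1249 0.0526] yaw 5.56 F [-0.9  0.1 -2.6] w 0.0347 t 34.4 q [-0.68  0.76  0.63  1.68 -0.55  0.89  0.28]
shift [21.   5.1 -0.8] spin -0.19
```

View pics/wrist24.png

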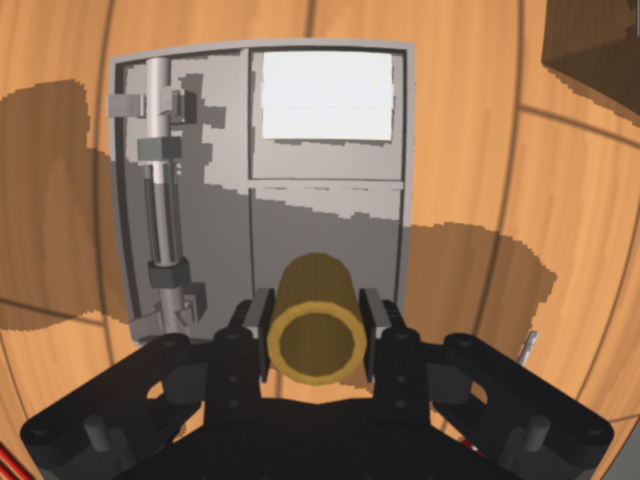

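Call:
{"name": "arm_command", "arguments": {"increments": [4, 4, -1, 0, 10, 4, -1, 0, 14, 4, -1, 0, 17, 4, -1, 0, 19, 4, -1, 0, 20, 4, -1, 0, 20, 4, -1, 0]}}

```text
clock: 35.15
position: [0.6435, 0.1268, 0.0373]
orientation: [0.475, 0.524, -0.475, 0.524]
force: [0.9, 1.2, -2.8]
gripper_width: 0.0347
```

Call:
{"name": "arm_command", "arguments": {"increments": [0.7, 0, 0, 0, 1.4, 0, 0, 0, 1.8, 0, 0, 0]}}

```text
clock: 35.45
position: [0.6435, 0.1268, 0.0355]
orientation: [0.475, 0.524, -0.475, 0.524]
force: [0.0, 0.0, -2.3]
gripper_width: 0.0346
```

Call:
{"name": "arm_command", "arguments": {"increments": [1, 0, 0, 0, 2, 0, 0, 0, 3, 0, 0, 0, 3, 0, 0, 0]}}

```text
clock: 35.85
position: [0.6434, 0.1268, 0.0323]
orientation: [0.475, 0.524, -0.475, 0.524]
force: [-0.5, -0.4, -2.1]
gripper_width: 0.0343
```

Call:
{"name": "arm_command", "arguments": {"increments": [0.7, 0, 0, 0, 1.4, 0, 0, 0, 1.4, 0, 0, 0]}}

```text
clock: 36.15
position: [0.6436, 0.1268, 0.032]
orientation: [0.475, 0.524, -0.475, 0.524]
force: [-6.1, -0.3, 11.9]
gripper_width: 0.0347
```

Call:
{"name": "arm_command", "arguments": {"increments": [0, 0, 0, 0, 0, 0, 0, 0, 0, 0, 0, 0, 0, 0, 0, 0, -20, 0, 0, 0, -60, 0, 0, 0, -110, 0, 0, 0, -150, 0, 0, 0, -180, 0, 0, 0], "grip": 0.65}}

```text
clock: 37.05
position: [0.644, 0.1267, 0.214]
orientation: [0.476, 0.523, -0.474, 0.524]
force: [-0.5, -0.6, -0.2]
gripper_width: 0.0552
```

Call:
{"name": "arm_command", "arguments": {"increments": [0, -40, -20, 0, 0, -80, -60, 0, 0, -120, -100, 0, 0, -150, -140, 0, 0, -180, -180, 0, 0, -200, -220, 0, 0, -200, -250, 0, 0, -200, -280, 0]}}

```text
clock: 37.85
position: [0.4154, 0.3886, 0.2113]
orientation: [0.475, 0.525, -0.474, 0.524]
force: [0.7, 0.0, -1.0]
gripper_width: 0.0557
```

```bash
python3 - <<'E'
from fit import *
import json
P=json.load(open("poses.json"));L,S=P["tray_large"],P["tray_small"]
def W(a,x,y):
    c,s=np.cos(a[2]),np.sin(a[2]);return [a[0]+c*x-s*y,a[1]+s*x+c*y]
def inv(a,p):
    c,s=np.cos(a[2]),np.sin(a[2]);d=np.array(p[:2])-a[:2];return np.round([1000*(c*d[0]+s*d[1]),1000*(-s*d[0]+c*d[1])],1)
C={c:arm.read_camera(c) for c in("top","side")}
vis={c:C[c]["img"][:,:,::-1].copy() for c in C}
T=dict(reamer_long=(L,-.042,0,.032),reamer_short=(S,-.042,0,.032),bush_flanged=(L,.037,-.0565,.004),dust_cap=(L,.037,.0565,.004),bush_tall=(S,.037,-.0355,.004),bush_wide=([0,0,0],P["bush_wide"][0],P["bush_wide"][1],0))
for n,(a,x,y,z) in T.items():
    p=W(a,x,y)+[a[2]+(np.pi/2 if n[0]=='r' else 0),z];Z[n]=z
    for c in C:
        m=near(n,c,C[c],project(C[c],[p[0],p[1],z+.015])[0])
        if m is None: print(n,c,"none");continue
        yaw=n[0]=='r'
        q,f=fit(n,p,[(C[c],m)],yaw)
        print(n,c,inv(a,q),round(f,3),np.round(np.degrees(q[2]-a[2]),1) if yaw else "")
        w=(render(C[c],n,list(q)+(p[len(q):]))>.5).astype(np.uint8)
        cs,_=cv2.findContours(w,0,1);cv2.drawContours(vis[c],cs,-1,(255,0,255),1)
for c,(r0,r1,c0,c1) in dict(top=(140,330,180,500),side=(130,380,220,520)).items():
    for t,i in(("f",vis[c]),("r",C[c]["img"][:,:,::-1])): cv2.imwrite(f"pics/final_{c}_{t}.png",cv2.resize(i[r0:r1,c0:c1],None,fx=2.4,fy=2.4,interpolation=2))
s=arm.sense();print(s["clock"],s["position"],s["force"])
E
```

```text
reamer_long top [-42.7   0.1] 0.122 90.0
reamer_long side [-40.9  -0.8] 0.202 89.9
reamer_short top [-41.4   3.9] 0.176 89.9
reamer_short side [-39.    3.1] 0.167 88.9
bush_flanged top [ 36.4 -55.4] 0.11 
bush_flanged side [ 37.5 -57.9] 0.038 
dust_cap top [37.1 57.2] 0.057 
dust_cap side [40.3 56.6] 0.053 
bush_tall top [ 38.3 -35. ] 0.257 
bush_tall side [ 40.  -37.3] 0.064 
bush_wide top [ 423.  -219.5] 0.663 
bush_wide side [ 422.8 -221.3] 0.285 
38.55 [0.41729885 0.38586891 0.2111118 ] [ 1.08921525  0.23921131 -0.184454  ]
```

View pics/final_side_r.png

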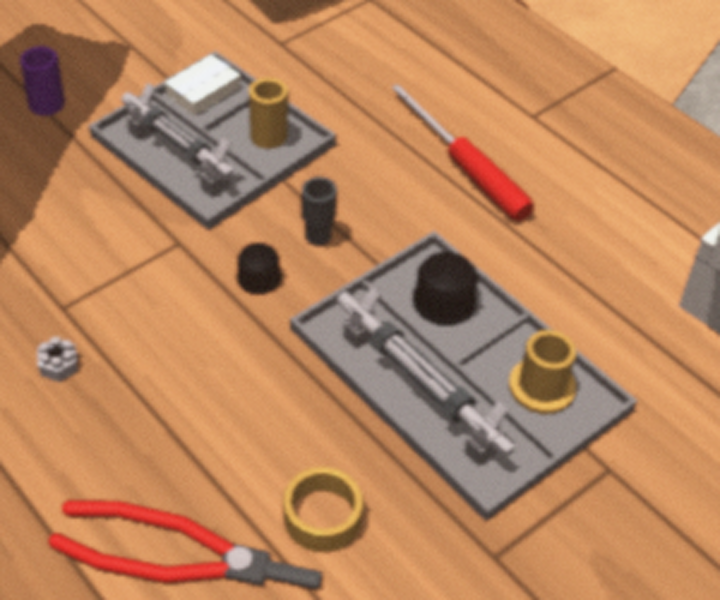

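View pics/final_top_f.png

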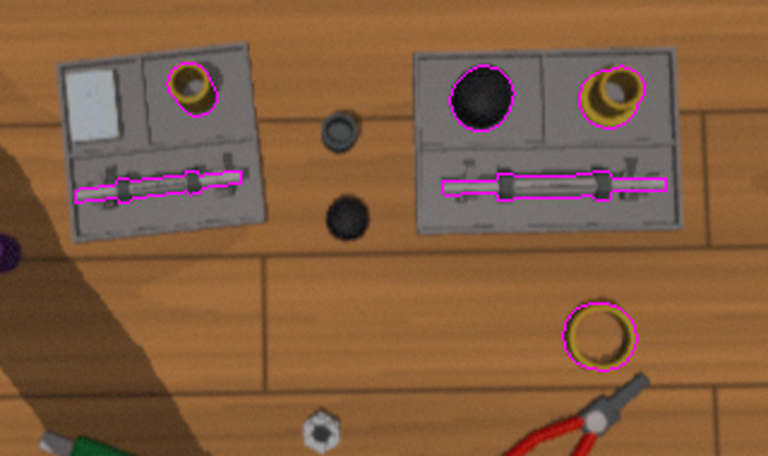

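```bash
python3 - <<'E'
import cv2,numpy as np
a=cv2.imread("pics/wrist24.png")[40:360,90:260];b=cv2.imread("pics/wrist12.png")[15:315,150:290]
a=cv2.resize(a,None,fx=1.85,fy=1.85,interpolation=2);b=cv2.resize(b,(int(140*592/300),592),interpolation=2)
cv2.imwrite("pics/clips.png",cv2.convertScaleAbs(np.hstack([a,b]),alpha=1.4))
E
```

```text
(no output)
```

View pics/clips.png

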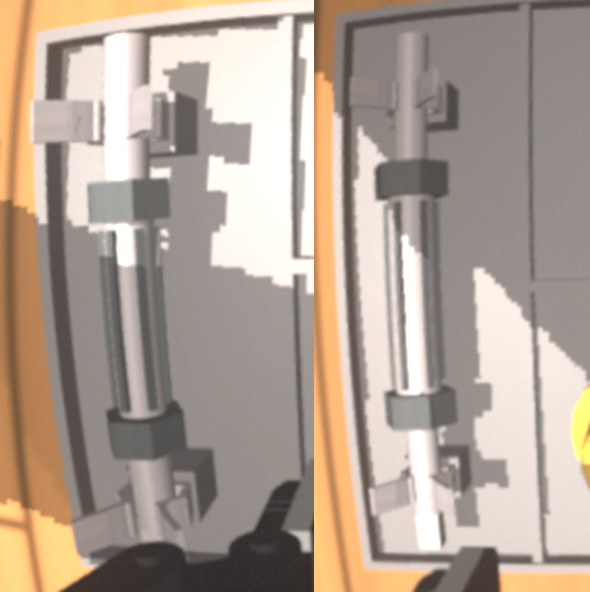

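Lips stand above the shank at all four clips, so both reamers are seated. Everything is in place, so I'm handing in.

```bash
python3 -c "
from rig import arm
print(arm.finish_job(), arm.sense()['clock'])"
```

```text
the job is handed in; nothing more can be done
the job is handed in; nothing more can be done
```

Both trays are made up and the job is handed in at about 38.6 s on the robot's clock; it gave no verdict. I filled them in the order you listed:

- **Large tray:** the long reamer is pressed into its clips. The flanged bush (flange down) and the larger dust cap (dome up) each stand in their own compartment.
- **Small tray:** the short reamer is pressed into its clips, and the bronze tall bush stands in the empty compartment.
- **Left alone:** the short wide bush, the purple bush and the small cap were not touched.

**Last checks:**
- **Reamers:** each press bottomed at 14–16 N, with the axis at the seated height of 32 mm. The pictures show the lips over the shank at all four clips. The short reamer sits about 3–4 mm off centre lengthwise, still well inside both clips.
- **Standing parts:** all three are upright and within about 3.5 mm of their compartment centres.
- **Disagreement:** the top and side cameras differ by up to about 3 mm, slightly more than the stated 2 mm calibration error. The fit to the wide bush's outline was poor in both cameras, but its measured position agreed with the start to about 2 mm.

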